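# Crosswise drying tower of spacer bars

### The arm

A 7-joint arm with a two-finger parallel gripper is mounted at the origin on the work surface. World frame = base frame: x ahead of the robot, y to its left, z up, the work surface at z = 0. Lengths are in m, angles in rad, forces in N, time in s.
With the tool pointing down it reaches from about 0.35 to 0.9 m from the base axis. Payload 8.1 kg.
Tool frame: the origin (TCP) lies at the very end of the fingers, on their centre line; the grasp point (between the pads) lies 19 mm behind it (grip_point_offset is the distance from the TCP to the grasp point, in m); z points along the fingers, x is the direction in which the jaws open and shut, and the axes are right-handed (so a half turn about z gives the same grasp; the last joint's range is limited). The gripper opens to 92 mm and grips with 3 to 60 N. Pads are 19 mm wide; open, the fingers measure 130 mm over their backs; the gripper's body (75 mm by 190 mm) begins 47 mm behind the grasp point.
Start: joints at [1.236, 0.434, 0.025, 1.573, -0.012, 1.134, -0.075], TCP at [0.144, -0.608, 0.227] pointing down, gripper open.
Joint ranges: [-2.62, 2.62], [-0.44, 2.09], [-1.27, 1.32], [0.08, 2.57], [-1.32, 4.46], [0.12, 2], [-2.74, 2.74]. Speed limits (rad/s): [2.22, 2.22, 3.01, 3.01, 3.14, 3.14, 3.14].

### API

Orientations are given as a rotation vector (axis times angle).
In Python, from cell import observe, get_image, camera_model, sign_off, grip_point_offset gives the robot as it stands.
- The arm moves only by the tool play_rows, never from a script. Its argument "rows" is a list of rows, each a list of 7 numbers: the shift along the tool's x, y, z as a fraction of full scale, then the turn, a rotation vector about the tool's x, y, z as a fraction of full scale, then the closure, from -1 (fully open) to 1 (shut). A call has 1 to 5 rows; each row shifts and turns the pose as measured when the row begins, along the tool's axes as they then stand; what a row does not reach is not made up. Full scale, the value 1, is 0.15 m for a shift and 0.5 rad for a turn. A row lasts 1/10 s, in which the tool goes at most 50 mm and 8.59 degrees, less where a joint would pass 70% of its speed; a pose out of reach is approached as far as the arm can. A call with a number of a shift or a turn outside -1 to 1 is refused whole. A call with a gripper value outside its range is refused whole. The fingers move at their own pace and stop on an object; "force" is the grip in N (left out, the last holds). Time passes only in rows, so rows that do not move let the fingers close. It gives the time, the measured TCP pose, the force and the opening at its end, in the units of the state.
- observe(): the state, without advancing time (a new reading comes with each control period).
- get_image(name): name is "scene" or "top" or "wrist"; returns the picture (400x640x3 uint8, blue, green, red); there is no depth.
- camera_model(name): a dict with "K" (3x3 intrinsics, pixels), "dist" ([k1, k2, p1, p2, k3] as OpenCV has them; the pictures are not rectified), "R" (3x3) and "t" (3): a world point X has camera coordinates R X + t. Camera axes: x right, y down, z forward; pixel columns grow to the right and rows downward; lengths in m; the calibration is good to about 2 mm. A picture is of the moment at which its call begins: read the wrist's pose just before it. camera_model takes no time and is no camera call; for the wrist camera it gives the pose at the moment of the call.
- sign_off(): hands the job in, once; it reports no verdict.
The state is a dict: "clock": time; "joints": joint angles; "dq": joint speeds; "joint_efforts": joint torques, N m; "position": TCP position; "ee_rot": TCP orientation; "force": force on the tool from outside, world axes, zero at the start; "ft_torque": the same for the moment, N m; "width": opening from 0.0 (shut) to 1.0 (fully open).
Only numpy, scipy, OpenCV 4.12 (cv2) and the standard library are available. Lean on these libraries where they do the work, as an engineer would, in place of code of your own. Each camera call takes 0.05 s, during which the arm holds its last target.

### The job

Finish the crosswise drying tower of rinsed spacer bars on the white deck board: first slide each green bar inwards off its ledge, without lifting it, onto the two grey bars until it lies centred over the black line on its side. Then lay the two blue bars flat across the green ones, one squarely above each grey bar, let go, and leave the grey bars and everything else where they are.

Things in the scene. Friction and masses are not known exactly. Their poses are not given: they have to be found in the camera images.
- deck: fixed white board, top at z 12 mm, 340 mm along its y, from -100 to +135 mm along its x, with a steel bow handle 39 mm high at x 118 mm. Origin at table height under the middle of the tower; z up, x roughly away from the robot. The grey bars lie on it along y at about x +45 and -45 mm, tops at z 26 mm; in the tower green tops come to z 40 mm, blue tops to z 54 mm
- ledge_left (a point): middle of the flat top of the left ledge of the board (height 27 mm, so 1 mm above the grey bars' tops, which adjoin it); the ledge is 180 mm along the board's x and covers the board's y from 77 to 160 mm
- ledge_right (a point): the same for the right ledge, y from -77 to -160 mm
- line_left (a point): middle of the 10 mm wide black line along x on the board at y +45 mm, on the board's top, axes as the board's; the left green bar belongs above it, centred on this point and along the line
- line_right (a point): the same for the black line at y -45 mm, for the right green bar
- green_left_mid (a point): green bar lying along the board's x on the ledge at +y, 150 x 24 x 14 mm, 0.05 to 0.1 kg; this point is its very centre, x along its length, z up. Its outer side is free
- green_right_mid (a point): green bar lying along the board's x on the ledge at -y, 150 x 24 x 14 mm, 0.05 to 0.1 kg; this point is its very centre, x along its length, z up
- blue_1_mid (a point): blue bar lying flat on the table to the left or right of the board, roughly along the table's y, 150 x 24 x 14 mm, 0.05 to 0.1 kg; this point is its very centre, x along its length, z up
- blue_2_mid (a point): the other blue bar, interchangeable with the first, lying likewise, 150 x 24 x 14 mm, 0.05 to 0.1 kg; this point is its very centre, x along its length, z up
- grey_far_mid (a point): grey bottom bar at the board's x about +45 mm, lying along the board's y, loose between the ledges, 150 x 24 x 14 mm, 0.05 to 0.1 kg; this point is its very centre, x along its length, z up
- grey_near_mid (a point): grey bottom bar at the board's x about -45 mm, likewise, 150 x 24 x 14 mm, 0.05 to 0.1 kg; this point is its very centre, x along its length, z up
- well_plate: white multi-well plate with green wells, 86 x 127 x 14 mm, lying flat on the table; origin at the centre of its underside
- tip_box: black box of amber pipette tips, 84 x 122 mm, 46 mm tall, on the table; origin at the centre of its underside
- reagent: amber bottle with blue cap, 64 mm across, 130 mm tall, standing beyond the deck board; origin at the centre of its underside
- jar: white jar, 70 mm across, 75 mm tall, standing beyond the deck board; origin at the centre of its underside
- short_bar: short orange-brown bar, 24 x 60 x 14 mm, not part of the tower, lying beyond the deck board; origin at the centre of its underside
Not all that is in view belongs to the job. Leave any pink or yellow look-alike of the part that bears green_left_mid alone.

How it is judged:
By the outcome, as a careful person would: the job done as asked, in the order asked, and still so for the second after the job is handed in, with the robot touching nothing.
It also fails if it takes over 62 s, if anything falls off the work surface, if the arm or the gripper's body presses on something with over 40 N, if the wrist force passes 120 N, or if a joint passes its speed limit or range.

## Working session

There is one attempt and no reset: what is moved stays moved. The work goes in short steps, Python scripts to look and compute and a tool call to move; the robot and the scene stay as the last step left them, time stands still between calls to the robot, and variables do not carry over. Pictures are saved under pics/ and viewed, and the job is handed in when it is done.

Besides the shell and the picture viewer there is one more tool, called as name([rows], argument=value, ...), one row to a line, values as JSON. play_rows: Moves the arm, as the interface text tells. Its arguments: {"type":"object","properties":{"rows":{"type":"array","items":{"type":"array","items":{"type":"number"}}},"force":{"type":"number"}},"required":["rows"]}

```bash
ls; mkdir -p pics; python3 - <<'E'
from cell import *
import cv2
print(observe())
for n in("scene","top"):
    im=get_image(n);cv2.imwrite(f"pics/{n}0.png",im)
    m=camera_model(n);print(n,m)
print(grip_point_offset)
E
```

```text
pics
{'clock': 0.0, 'joints': array([ 1.23637816,  0.43524438,  0.02498221,  1.57406892, -0.01158238,
        1.13399126, -0.07512865]), 'dq': array([-0.00160503,  0.00056666,  0.00038588, -0.0001176 ,  0.00049922,
        0.00024616,  0.00034838]), 'joint_efforts': array([ 1.17650270e-03, -6.67862821e+01,  9.85359661e-01, -3.14457500e+01,
       -6.05583494e-02,  4.28743742e-02,  1.80087386e-04]), 'position': array([ 0.14341286, -0.60781506,  0.22594268]), 'ee_rot': array([-2.46268916e+00,  1.94922703e+00,  2.07797621e-03]), 'force': array([-0.19143311,  0.21796873,  0.06018973]), 'ft_torque': array([-0.01097791,  0.0147695 ,  0.02227999]), 'width': 1.0029122981312444}
scene {'K': array([[446.95814679,   0.        , 320.61607851],
       [  0.        , 446.95814679, 183.54614774],
       [  0.        ,   0.        ,   1.        ]]), 'dist': array([0.01270312, 0.        , 0.        , 0.        , 0.        ]), 'R': array([[ 0.01646203,  0.99984401,  0.00639967],
       [ 0.65028768, -0.00584436, -0.75966557],
       [-0.75950967,  0.01666727, -0.65028245]]), 't': array([-0.09737755, -0.27881281,  1.62522749])}
top {'K': array([[506.12104941,   0.        , 317.37980606],
       [  0.        , 506.12104941, 196.60558221],
       [  0.        ,   0.        ,   1.        ]]), 'dist': array([-0.12947681,  0.        ,  0.        ,  0.        ,  0.        ]), 'R': array([[ 3.91805387e-03, -9.99992311e-01,  1.63601086e-04],
       [-9.80523508e-01, -3.87389900e-03, -1.96363549e-01],
       [ 1.96362673e-01,  6.08948252e-04, -9.80531147e-01]]), 't': array([0.0932406 , 0.51387414, 1.75088136])}
0.0188
```

View pics/scene0.png

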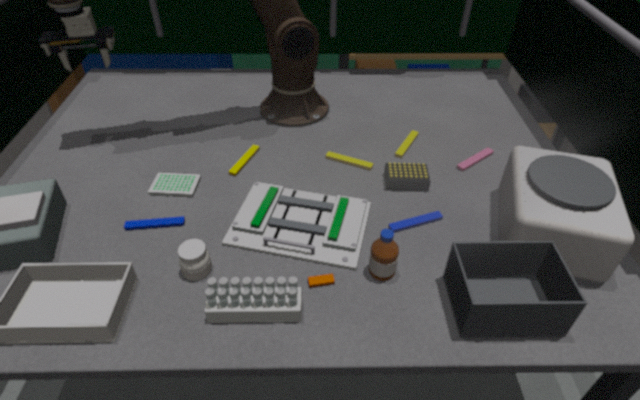

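View pics/top0.png

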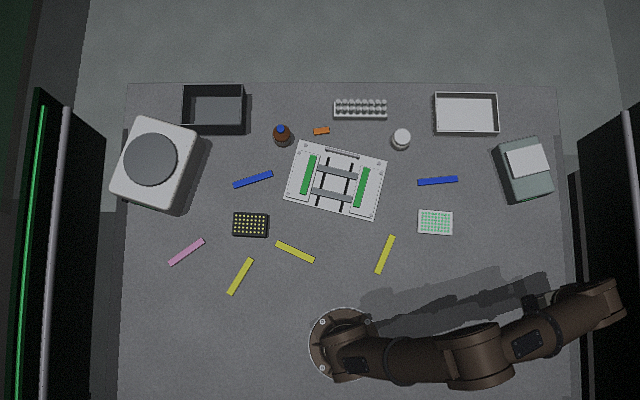

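Both views show blue bars at top px (252,179) and (437,181), green ones on the board at (308,174) and (361,187). The three yellow bars and the pink one lie off the board and are look-alikes.

```bash
cat > h.py <<'E'
from cell import *
import cv2, numpy as np
from scipy.spatial.transform import Rotation as Rn
def ray(m,px,z):
    px=np.asarray(px,float).reshape(-1,1,2)
    u=cv2.undistortPoints(px,m["K"],m["dist"]).reshape(-1,2)
    d=np.c_[u,np.ones(len(u))]@m["R"]; c=-m["R"].T@m["t"]
    z=np.broadcast_to(z,len(u))
    return c+d*((z-c[2])/d[:,2])[:,None]
def masks(im):
    h=cv2.cvtColor(im,cv2.COLOR_BGR2HSV)
    return {"green":cv2.inRange(h,(45,100,40),(85,255,255)),"blue":cv2.inRange(h,(108,130,60),(130,255,255))}
def bars(im,m,col,z,amin=60,mask=None):
    mk=masks(im)[col] if mask is None else mask
    out=[]
    n,l,s,c=cv2.connectedComponentsWithStats(mk)
    for i in range(1,n):
        if s[i,4]<amin: continue
        cs,_=cv2.findContours((l==i).astype(np.uint8),0,1)
        ys,xs=np.nonzero(l==i)
        P=ray(m,np.c_[xs,ys],z)[:,:2]
        (cx,cy),(w,hh),a=cv2.minAreaRect((P*1000).astype(np.float32))
        ev,V=np.linalg.eigh(np.cov(P.T)); v=V[:,1]; 
        out.append((c[i],P.mean(0),np.degrees(np.arctan2(v[1],v[0]))%180,np.sort([w,hh]),np.array([cx,cy])/1000,s[i,4]))
    return out
E
python3 - <<'E'
from h import *
np.set_printoptions(precision=4,suppress=True)
for n in("top","scene"):
    im=cv2.imread(f"pics/{n}0.png");m=camera_model(n)
    for c,z in(("green",.041),("blue",.014)):
        for b in bars(im,m,c,z): print(n,c,*b)
im=cv2.imread("pics/top0.png")
cv2.imwrite("pics/topc.png",cv2.resize(im[120:230,220:470],None,fx=3.2,fy=3.2,interpolation=cv2.INTER_CUBIC))
E
```

```text
top green [ 26.6353 251.8887] [0.3108 1.1694] 179.9825626481999 [  17.8103 1102.884 ] [0.3247 1.1693] 1168
top green [307.6412 174.3817] [0.5974 0.1307] 165.1655917240642 [ 23.3098 150.2623] [0.5973 0.1307] 262
top green [360.9225 187.062 ] [ 0.5513 -0.0613] 163.8633904675784 [ 23.0904 150.7957] [ 0.5517 -0.0618] 258
top blue [252.2773 178.7422] [0.5868 0.3344] 108.84601815584948 [ 25.219  148.2132] [0.5853 0.3351] 256
top blue [437.5993 180.015 ] [ 0.5851 -0.3478] 96.00646787273428 [ 25.5444 149.1883] [ 0.5848 -0.3469] 267
scene green [251.407   60.5155] [-0.2944 -0.1794] 70.19694400526733 [138.1314 170.0075] [-0.2959 -0.181 ] 516
scene green [327.8711  60.554 ] [-0.2935  0.1316] 174.97974600469638 [ 84.4178 131.9623] [-0.2906  0.1305] 287
scene green [444.2616  62.9853] [-0.2684  0.6019] 88.08566062847163 [ 72.0508 355.8313] [-0.2598  0.5847] 409
scene green [493.3976  63.3253] [-0.2637  0.8002] 141.8075993249917 [46.1913 83.9314] [-0.2632  0.8007] 83
scene green [263.5514 207.3343] [ 0.5702 -0.0605] 164.4218564344238 [ 23.3316 152.1161] [ 0.5656 -0.0592] 350
scene green [337.9143 218.4629] [0.6129 0.1312] 165.13108469947818 [ 21.2232 151.3466] [0.6093 0.132 ] 350
scene blue [428.2705  66.0492] [-0.297   0.5473] 90.3344819803452 [ 36.6472 164.1694] [-0.2975  0.547 ] 122
scene blue [408.062  223.6529] [0.6075 0.3148] 114.9201665578142 [ 42.0977 183.0748] [0.6048 0.3184] 484
scene blue [153.6117 222.7786] [ 0.5977 -0.3437] 95.69508856664069 [ 32.5126 148.7654] [ 0.5975 -0.3432] 515
```

View pics/topc.png

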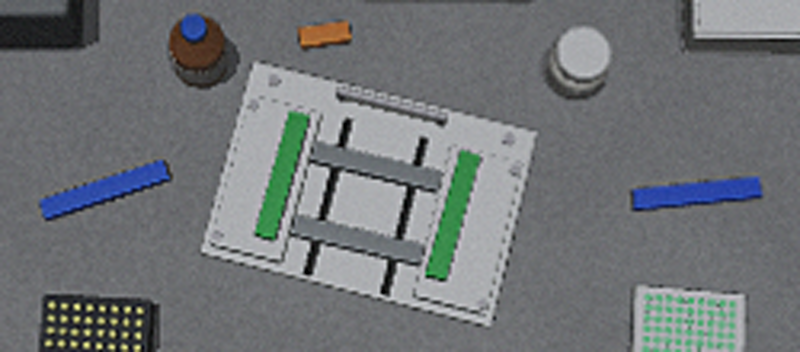

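```bash
cat >> h.py <<'E'
def plan(pos,yaw=None,n=None,step=.045,dth=.13,grip=-1):
    """rows (tool frame) to pos with tool down and jaw-axis world yaw (deg, mod 180); open-loop simulated"""
    o=observe();p=o["position"].copy();R=Rn.from_rotvec(o["ee_rot"])
    x=R.as_matrix()[:,0];cy=np.arctan2(x[1],x[0])
    ty=cy if yaw is None else np.radians(yaw)
    d=(ty-cy+np.pi/2)%np.pi-np.pi/2; ty=cy+d
    T=Rn.from_matrix(np.c_[[np.cos(ty),np.sin(ty),0],[np.sin(ty),-np.cos(ty),0],[0,0,-1]])
    dp=np.array(pos)-p; rv=(R.inv()*T).as_rotvec()
    k=n or int(max(np.ceil(np.linalg.norm(dp)/step),np.ceil(np.linalg.norm(rv)/dth),1))
    print("clock",round(o["clock"],2),"from",p.round(4),"jaw yaw",round(np.degrees(cy)%180,2),"turn",np.degrees(d).round(1),"tilt",np.degrees(np.arccos(min(1,-R.as_matrix()[2,2]))).round(2),"j7",o["joints"][6].round(2),"w",round(o["width"],3),"F",o["force"].round(1))
    for i in range(k):
        Ri=R*Rn.from_rotvec(rv*i/k)
        print([float(v) for v in np.r_[(Ri.inv().apply(dp/k)/.15),(rv/k/.5)].round(3)]+[grip])
E
python3 - <<'E'
from h import *
np.set_printoptions(precision=4,suppress=True)
o=observe();m=camera_model("wrist");R=Rn.from_rotvec(o["ee_rot"]).as_matrix()
c=-m["R"].T@m["t"]; print("cam in tool",R.T@(c-o["position"]),"\n",R.T@m["R"].T,m["K"],m["dist"])
plan([.50,.035,.40],75,step=.048)
E
```

```text
cam in tool [-0.0002 -0.084  -0.1589] 
 [[ 1.      0.0003  0.001 ]
 [-0.0006  0.9504  0.3109]
 [-0.0008 -0.3109  0.9504]] [[282.8396   0.     320.628 ]
 [  0.     282.8396 198.7188]
 [  0.       0.       1.    ]] [-0.0155  0.      0.      0.      0.    ]
clock 0.1 from [ 0.1434 -0.6079  0.226 ] jaw yaw 103.28 turn -28.3 tilt 0.08 j7 -0.08 w 1.001 F [-0.4 -0.4 -0.4]
[-0.227, -0.206, -0.072, 0.0, 0.0, 0.062, -1]
[-0.233, -0.199, -0.072, 0.0, 0.0, 0.062, -1]
[-0.239, -0.192, -0.072, 0.0, 0.0, 0.062, -1]
[-0.245, -0.184, -0.072, 0.0, 0.0, 0.062, -1]
[-0.25, -0.177, -0.072, 0.0, 0.0, 0.062, -1]
[-0.256, -0.169, -0.072, 0.0, 0.0, 0.062, -1]
[-0.261, -0.161, -0.072, 0.0, 0.0, 0.062, -1]
[-0.266, -0.153, -0.072, 0.0, 0.0, 0.062, -1]
[-0.27, -0.145, -0.072, 0.0, 0.0, 0.062, -1]
[-0.274, -0.136, -0.072, 0.0, 0.0, 0.062, -1]
[-0.278, -0.128, -0.072, 0.0, 0.0, 0.062, -1]
[-0.282, -0.119, -0.072, 0.0, 0.0, 0.062, -1]
[-0.286, -0.11, -0.072, 0.0, 0.0, 0.062, -1]
[-0.289, -0.101, -0.072, 0.0, 0.0, 0.062, -1]
[-0.292, -0.092, -0.072, 0.0, 0.0, 0.062, -1]
[-0.295, -0.083, -0.072, 0.0, 0.0, 0.062, -1]
```

```bash
python3 - <<'E'
from h import *
plan([.56,-0.01,.24],165,step=.049)
E
```

```text
clock 0.1 from [ 0.1434 -0.6079  0.226 ] jaw yaw 103.28 turn 61.7 tilt 0.08 j7 -0.08 w 1.001 F [-0.4 -0.4 -0.4]
[-0.216, -0.241, -0.006, -0.0, 0.0, -0.144, -1]
[-0.198, -0.256, -0.006, -0.0, 0.0, -0.144, -1]
[-0.179, -0.27, -0.006, -0.0, 0.0, -0.144, -1]
[-0.16, -0.282, -0.006, -0.0, 0.0, -0.144, -1]
[-0.139, -0.293, -0.006, -0.0, 0.0, -0.144, -1]
[-0.118, -0.302, -0.006, -0.0, 0.0, -0.144, -1]
[-0.096, -0.309, -0.006, -0.0, 0.0, -0.144, -1]
[-0.073, -0.315, -0.006, -0.0, 0.0, -0.144, -1]
[-0.05, -0.32, -0.006, -0.0, 0.0, -0.144, -1]
[-0.027, -0.323, -0.006, -0.0, 0.0, -0.144, -1]
[-0.004, -0.324, -0.006, -0.0, 0.0, -0.144, -1]
[0.019, -0.323, -0.006, -0.0, 0.0, -0.144, -1]
[0.042, -0.321, -0.006, -0.0, 0.0, -0.144, -1]
[0.065, -0.317, -0.006, -0.0, 0.0, -0.144, -1]
[0.088, -0.312, -0.006, -0.0, 0.0, -0.144, -1]
```

play_rows([
  [-0.216,-0.241,-0.006,0,0,-0.144,-1],
  [-0.198,-0.256,-0.006,0,0,-0.144,-1],
  [-0.18,-0.27,-0.006,0,0,-0.144,-1],
  [-0.16,-0.282,-0.006,0,0,-0.144,-1],
  [-0.14,-0.293,-0.006,0,0,-0.144,-1],
])

```text
clock: 0.6
position: [0.2791, -0.4069, 0.2274]
ee_rot: [2.771, -1.477, -0.009]
force: [1.8, -0.1, -0.1]
width: 0.998
```

```bash
python3 - <<'E'
from h import *
plan([.582,0.065,.24],165,step=.049)
E
```

```text
clock 0.6 from [ 0.2791 -0.4069  0.2274] jaw yaw 123.87 turn 41.1 tilt 0.33 j7 -0.16 w 0.998 F [ 1.8 -0.1 -0.1]
[-0.124, -0.286, -0.008, 0.0, 0.001, -0.12, -1]
[-0.107, -0.293, -0.008, 0.0, 0.001, -0.12, -1]
[-0.089, -0.299, -0.008, 0.0, 0.001, -0.12, -1]
[-0.071, -0.303, -0.008, 0.0, 0.001, -0.12, -1]
[-0.053, -0.307, -0.008, 0.0, 0.001, -0.12, -1]
[-0.034, -0.31, -0.007, 0.0, 0.001, -0.12, -1]
[-0.016, -0.311, -0.007, 0.0, 0.001, -0.12, -1]
[0.003, -0.311, -0.007, 0.0, 0.001, -0.12, -1]
[0.022, -0.311, -0.007, 0.0, 0.001, -0.12, -1]
[0.04, -0.309, -0.007, 0.0, 0.001, -0.12, -1]
[0.059, -0.306, -0.007, 0.0, 0.001, -0.12, -1]
[0.077, -0.302, -0.007, 0.0, 0.001, -0.12, -1]
```

Tracking is good (ramp-up lag only). Continue.

play_rows([
  [-0.124,-0.286,-0.008,0,0,-0.12,-1],
  [-0.107,-0.293,-0.008,0,0,-0.12,-1],
  [-0.09,-0.3,-0.008,0,0,-0.12,-1],
  [-0.07,-0.303,-0.008,0,0,-0.12,-1],
  [-0.053,-0.307,-0.008,0,0,-0.12,-1],
])

```text
clock: 1.1
position: [0.4071, -0.1998, 0.2327]
ee_rot: [2.968, -1.027, -0.01]
force: [0.9, -0.7, 0.2]
width: 0.998
```

play_rows([
  [-0.034,-0.31,-0.008,0,0,-0.12,-1],
  [-0.016,-0.311,-0.008,0,0,-0.12,-1],
  [0.003,-0.311,-0.008,0,0,-0.12,-1],
  [0.022,-0.311,-0.008,0,0,-0.12,-1],
  [0.04,-0.309,-0.008,0,0,-0.12,-1],
])

```text
clock: 1.6
position: [0.5319, 0.0078, 0.2379]
ee_rot: [3.091, -0.555, -0.011]
force: [1.4, -1.6, 0.5]
width: 1.002
```

```bash
python3 - <<'E'
from h import *
plan([.582,0.065,.24],165,step=.049)
E
```

```text
clock 1.6 from [0.5319 0.0078 0.2379] jaw yaw 159.63 turn 5.4 tilt 0.4 j7 -0.65 w 1.002 F [ 1.4 -1.6  0.5]
[0.09, -0.237, -0.008, 0.002, 0.007, -0.094, -1]
[0.101, -0.232, -0.007, 0.002, 0.007, -0.094, -1]
```

play_rows([
  [0.09,-0.237,-0.008,0.002,0.007,-0.094,-1],
  [0.1,-0.232,-0.007,0.002,0.007,-0.094,-1],
  [0,0,0,0,0,0,-1],
])

```text
clock: 1.9
position: [0.5843, 0.0754, 0.2391]
ee_rot: [-3.114, 0.387, 0.001]
force: [0.0, 1.2, 0.8]
width: 0.997
```

```bash
python3 - <<'E'
from h import *
import pickle
np.set_printoptions(precision=4,suppress=True)
m=camera_model("wrist");im=get_image("wrist");cv2.imwrite("pics/w1.png",im);pickle.dump(m,open("pics/w1.pkl","wb"))
o=observe();print(o["position"])
for c,z in(("green",.041),("blue",.014)):
    for b in bars(im,m,c,z): print(c,*b)
E
```

```text
[0.5832 0.073  0.2388]
green [322.0177 129.5134] [0.5993 0.1314] 165.16004307042354 [ 23.3011 148.8233] [0.5993 0.1312] 2318
green [315.2531 269.9782] [ 0.5419 -0.0583] 162.46867460327957 [ 23.4508 148.9827] [ 0.5532 -0.0617] 1193
blue [299.0055   7.4313] [0.6068 0.2725] 160.58942473517297 [23.9847 26.3093] [0.6078 0.2752] 364
```

View pics/w1.png

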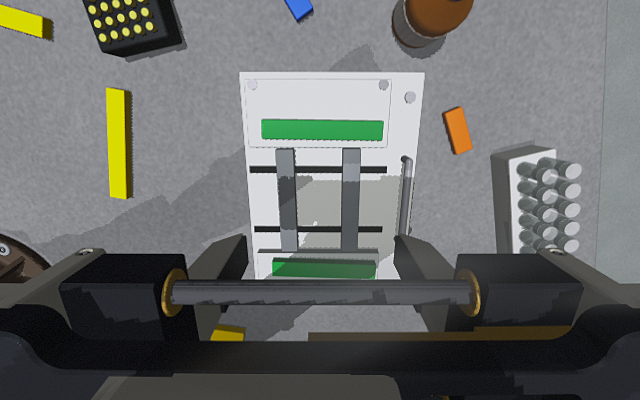

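```bash
python3 - <<'E'
from h import *
im=cv2.imread("pics/w1.png")
cv2.imwrite("pics/w1c.png",cv2.resize(im[65:285,230:435],None,fx=2.7,fy=2.7,interpolation=cv2.INTER_NEAREST))
E
```

```text
(no output)
```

View pics/w1c.png

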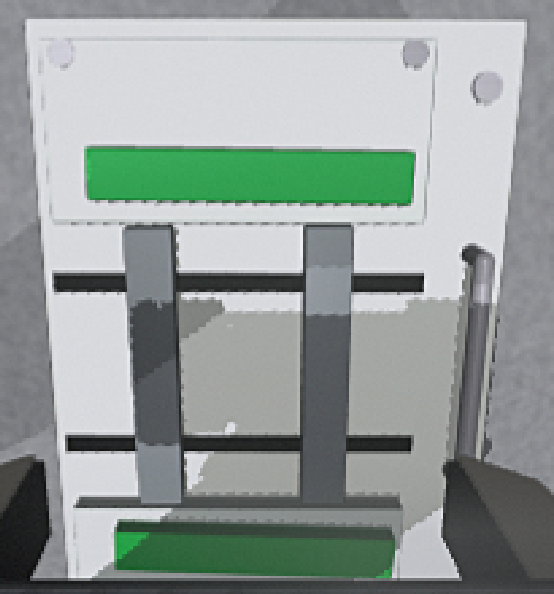

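```bash
python3 - <<'E'
from h import *
import pickle
np.set_printoptions(precision=4,suppress=True)
im=cv2.imread("pics/w1.png");m=pickle.load(open("pics/w1.pkl","rb"))
mx=im.max(2); sat=im.max(2).astype(int)-im.min(2)
mk=((mx<55)).astype(np.uint8)
roi=np.zeros_like(mk);roi[155:245,247:392]=1
n,l,s,c=cv2.connectedComponentsWithStats(mk*roi)
segs=[(s[i],c[i].round(1)) for i in range(1,n) if s[i,4]>40];print(segs)
# line pixels: group rows
for name,r0,r1 in(("L",160,178),("R",221,237)):
    sub=np.zeros_like(mk);sub[r0:r1]=(mk*roi)[r0:r1]
    ys,xs=np.nonzero(sub);P=ray(m,np.c_[xs,ys],.012)[:,:2]
    e=[P[np.abs(xs-x)<=1].mean(0) for x in(xs.min()+1,xs.max()-1)]
    # direction through fit of all
    v=np.linalg.svd(P-P.mean(0))[2][0];t=(P-P.mean(0))@v
    mid=P.mean(0)+v*(t.min()+t.max())/2
    w=P[(xs>=xs.min()+3)&(xs<=xs.min()+15)]
    print(name,"mid",mid,"yaw",np.degrees(np.arctan2(v[1],v[0]))%180,"len",np.ptp(t),xs.min(),xs.max(),ys.min(),ys.max())
h=cv2.cvtColor(im,cv2.COLOR_BGR2HSV)
for x in(285,351):
  print(im[[155,190,210,245],x])
# left ledge greens
for b in bars(im,m,"green",.041): print(b[1:5])
E
```

```text
[(array([294, 163,  49,  12, 276], dtype=int32), array([317.9, 169.3])), (array([250, 167,  27,   6, 146], dtype=int32), array([262.9, 169.3])), (array([361, 167,  26,   6, 154], dtype=int32), array([373.3, 169.5])), (array([255, 227,  25,   5, 125], dtype=int32), array([267., 229.])), (array([297, 226,  45,  17, 238], dtype=int32), array([318. , 229.3])), (array([358, 227,  24,   5, 120], dtype=int32), array([369.5, 229. ]))]
L mid [0.5805 0.0783] yaw 165.80897648037256 len 0.18942348739599052 250 386 163 177
R mid [ 0.5581 -0.0091] yaw 165.89646928680241 len 0.18799871395991918 255 381 221 236
[[141 136 131]
 [ 72  70  66]
 [ 92  88  85]
 [141 137 128]]
[[138 133 127]
 [ 96  90  86]
 [ 92  89  84]
 [ 92  85  83]]
(array([0.5993, 0.1314]), np.float64(165.16004307042354), array([ 23.3011, 148.8233]), array([0.5993, 0.1312]))
(array([ 0.5419, -0.0583]), np.float64(162.46867460327957), array([ 23.4508, 148.9827]), array([ 0.5532, -0.0617]))
```

```bash
cat >> h.py <<'E'
O=np.array([.5693,.0346]);BY=-14.25
ex=np.array([np.cos(np.radians(BY)),np.sin(np.radians(BY))]);ey=np.array([-ex[1],ex[0]])
def W(x,y,z): return np.r_[O+x/1000*ex+y/1000*ey,z/1000]
def B(p): d=np.asarray(p)[:2]-O; return np.array([d@ex,d@ey])*1000
E
python3 - <<'E'
from h import *
import pickle
np.set_printoptions(precision=4,suppress=True)
im=cv2.imread("pics/w1.png");m=pickle.load(open("pics/w1.pkl","rb"))
for a,b in(((250,0),(386,0)),): pass
L=ray(m,[(262.9,169.3),(373.3,169.5),(267,229),(369.5,229)],.012);print([B(p).round(1) for p in L])
# line ends
print([B(p).round(1) for p in ray(m,[(249.5,169.4),(387,169.4),(254.5,229),(382,229)],.012)])
for b in bars(im,m,"green",.041): print(B(b[4]),b[2]-180-BY)
t=cv2.imread("pics/top0.png")
for b in bars(t,camera_model("top"),"green",.041)[1:]: print("top",B(b[4]),b[2]-180-BY)
for b in bars(t,camera_model("top"),"blue",.014): print("blue",b[4],B(b[4]),b[2])
# grey bars in wrist: mask
g=cv2.inRange(cv2.cvtColor(im,cv2.COLOR_BGR2HSV),(0,0,50),(180,90,175));
for r in(155,190,215,240):
    xs=np.where(g[r,255:395]>0)[0]+255
    sp=np.split(xs,np.where(np.diff(xs)>1)[0]+1)
    print(r,[ (s[0],s[-1],[B(p).round(1)[0] for p in ray(m,[(s[0]-.5,r),(s[-1]+.5,r)],.026)]) for s in sp if len(s)>8])
plan(W(107,101,110),BY,grip=1)
E
```

```text
[array([-76.6,  45.1]), array([76.9, 45.1]), array([-76. , -45.3]), array([ 76.6, -44.9])]
[array([-95.3,  44.9]), array([95.9, 45.3]), array([-94.6, -45.4]), array([ 95.2, -44.9])]
[  5.2885 101.0144] -0.5899569295764593
[  8.1108 -97.3208] -3.281325396720433
top [  3.4789 100.0255] -0.5844082759358002
top [  6.6276 -97.7715] -1.886609532421602
blue [0.5853 0.3351] [-58.461  295.2192] 108.84601815584948
blue [ 0.5848 -0.3469] [ 108.9575 -365.9084] 96.00646787273428
155 [(np.int64(275), np.int64(295), [np.float64(-57.2), np.float64(-29.5)]), (np.int64(342), np.int64(360), [np.float64(31.1), np.float64(56.2)])]
190 [(np.int64(277), np.int64(294), [np.float64(-56.7), np.float64(-32.1)]), (np.int64(296), np.int64(339), [np.float64(-30.7), np.float64(29.6)]), (np.int64(341), np.int64(394), [np.float64(31.0), np.float64(105.0)])]
215 [(np.int64(279), np.int64(295), [np.float64(-55.6), np.float64(-31.6)]), (np.int64(297), np.int64(339), [np.float64(-30.2), np.float64(30.4)]), (np.int64(341), np.int64(394), [np.float64(31.8), np.float64(108.0)])]
240 [(np.int64(281), np.int64(296), [np.float64(-54.4), np.float64(-31.2)]), (np.int64(303), np.int64(394), [np.float64(-22.4), np.float64(111.3)])]
clock 1.95 from [0.5832 0.073  0.2388] jaw yaw 165.67 turn 0.1 tilt 0.16 j7 -0.68 w 1.0 F [-0.1 -0.6  0.2]
[0.172, -0.101, 0.214, -0.001, 0.001, -0.001, 1]
[0.172, -0.101, 0.215, -0.001, 0.001, -0.001, 1]
[0.172, -0.101, 0.215, -0.001, 0.001, -0.001, 1]
[0.172, -0.101, 0.215, -0.001, 0.001, -0.001, 1]
```

play_rows([
  [0.172,-0.1,0.215,0,0,0,1],
  [0.172,-0.1,0.215,0,0,0,1],
  [0.172,-0.1,0.215,0,0,0,1],
  [0.172,-0.1,0.215,0,0,0,1],
  [0,0,0,0,0,0,1],
], force=10)

```text
clock: 2.45
position: [0.7, 0.099, 0.1046]
ee_rot: [3.111, -0.403, -0.003]
force: [-0.7, -0.7, -0.1]
width: 0.613
```

```bash
cat > look.py <<'E'
from h import *
import pickle,sys
np.set_printoptions(precision=4,suppress=True)
def look(name,zs=(("green",.041),)):
    m=camera_model("wrist");im=get_image("wrist");cv2.imwrite(f"pics/{name}.png",im);pickle.dump(m,open(f"pics/{name}.pkl","wb"))
    for c,z in zs:
        for b in bars(im,m,c,z): print(c,b[0].round(1),"board",B(b[4]).round(1),"mean",B(b[1]).round(1),"yaw",(b[2]-180-BY).round(2),b[3].round(1),"world",b[4])
    return im,m
E
python3 - <<'E'
from look import *
look("w2");print(B(observe()["position"]))
plan(W(107,101,31),BY,grip=1)
E
```

```text
green [195.4 203.1] board [  5.6 102.8] mean [  5.5 102.9] yaw -0.56 [ 25.9 151.2] world [0.6001 0.1329]
[110.5857  94.2596]
clock 2.5 from [0.6997 0.0987 0.1073] jaw yaw 165.22 turn 0.5 tilt 0.24 j7 -0.74 w 0.57 F [-0.9  0.6  0. ]
[-0.012, -0.023, 0.254, 0.004, -0.0, -0.009, 1]
[-0.012, -0.023, 0.254, 0.004, -0.0, -0.009, 1]
```

View pics/w2.png

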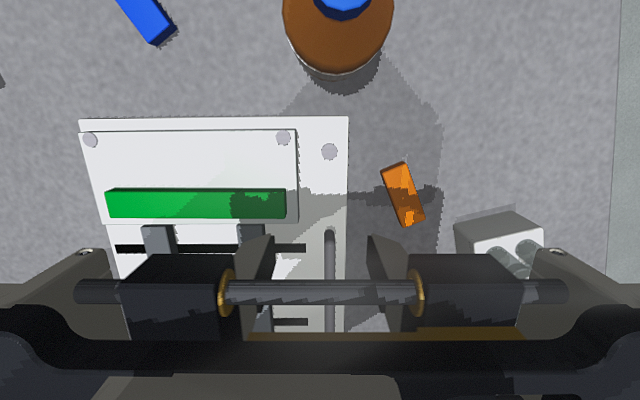

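play_rows([
  [-0.012,-0.03,0.06,0.004,0,-0.009,1],
  [0,0,0,0,0,0,1],
  [0,0,0,0,0,0,1],
  [0,0,0,0,0,0,1],
  [0,0,0,0,0,0,1],
])

```text
clock: 3.0
position: [0.6983, 0.1013, 0.1036]
ee_rot: [3.114, -0.4, 0.009]
force: [0.4, 1.1, 0.0]
width: 0.135
```

```bash
python3 - <<'E'
from look import *
print(B(observe()["position"]))
plan(W(107,101,31),BY,grip=1)
E
```

```text
[108.6294  96.4496]
clock 3.0 from [0.6983 0.1013 0.1036] jaw yaw 165.35 turn 0.4 tilt 0.34 j7 -0.75 w 0.135 F [0.4 1.1 0. ]
[-0.007, -0.015, 0.242, 0.001, -0.006, -0.007, 1]
[-0.006, -0.015, 0.242, 0.001, -0.006, -0.007, 1]
```

play_rows([
  [-0.01,-0.03,0.2,0,-0.006,-0.007,1],
  [0,-0.01,0.2,0,-0.006,-0.007,1],
  [0,0,0,0,0,0,1],
])

```text
clock: 3.3
position: [0.7008, 0.1074, 0.0465]
ee_rot: [-3.117, 0.391, -0.01]
force: [0.1, 0.1, -0.3]
width: 0.007
```

```bash
python3 - <<'E'
from look import *
print(B(observe()["position"]))
plan(W(107,101,31),BY,grip=1)
E
```

```text
[109.5242 102.8999]
clock 3.3 from [0.7008 0.1074 0.0465] jaw yaw 165.71 turn 0.0 tilt 0.36 j7 -0.77 w 0.007 F [ 0.1  0.1 -0.3]
[-0.017, 0.013, 0.103, -0.002, -0.012, -0.001, 1]
```

play_rows([
  [-0.01,0.012,0.11,0,-0.012,0,1],
  [0,0,0.02,0,0,0,1],
])

```text
clock: 3.5
position: [0.6999, 0.106, 0.0285]
ee_rot: [-3.115, 0.391, -0.004]
force: [-0.1, -0.5, -0.0]
width: 0.002
```

```bash
python3 - <<'E'
from look import *
look("w3");print(B(observe()["position"]))
plan(W(94,101,31),BY,grip=1,n=3)
E
```

```text
green [144.3 249.8] board [  6.1 104.6] mean [  5.5 106.6] yaw 0.22 [ 29.  151.8] world [0.601  0.1344]
[109.8227 102.2866]
clock 3.55 from [0.7009 0.1067 0.0296] jaw yaw 165.69 turn 0.1 tilt 0.3 j7 -0.78 w 0.004 F [0.7 0.3 0.8]
[-0.035, 0.003, -0.003, -0.002, -0.003, -0.001, 1]
[-0.035, 0.003, -0.003, -0.002, -0.003, -0.001, 1]
[-0.035, 0.003, -0.003, -0.002, -0.003, -0.001, 1]
```

View pics/w3.png

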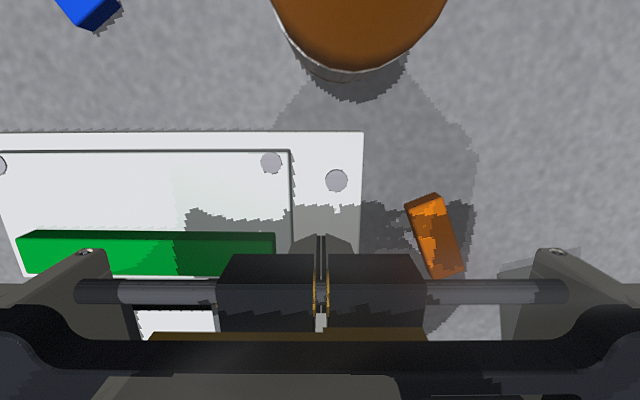

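play_rows([
  [-0.03,0.004,-0.008,0,0,0,1],
  [-0.025,0.002,0,0,0,0,1],
  [-0.02,0,0,0,0,0,1],
])

```text
clock: 3.85
position: [0.6907, 0.109, 0.0335]
ee_rot: [-3.113, 0.392, -0.012]
force: [0.4, 0.2, 0.6]
width: 0.006
```

```bash
python3 - <<'E'
from look import *
look("w4");print(B(observe()["position"]))
plan(W(94,101,31),BY,grip=1,n=3)
E
```

```text
green [163.4 247.4] board [  5.3 104.3] mean [  4.6 106.5] yaw 0.24 [ 28.6 150.5] world [0.6001 0.1344]
[ 98.8481 102.2316]
clock 3.9 from [0.6903 0.1094 0.0336] jaw yaw 165.67 turn 0.1 tilt 0.51 j7 -0.79 w 0.003 F [-0.3 -0.4 -0. ]
[-0.011, 0.003, 0.006, -0.004, -0.005, -0.001, 1]
[-0.011, 0.003, 0.006, -0.004, -0.005, -0.001, 1]
[-0.011, 0.003, 0.006, -0.004, -0.005, -0.001, 1]
```

View pics/w4.png

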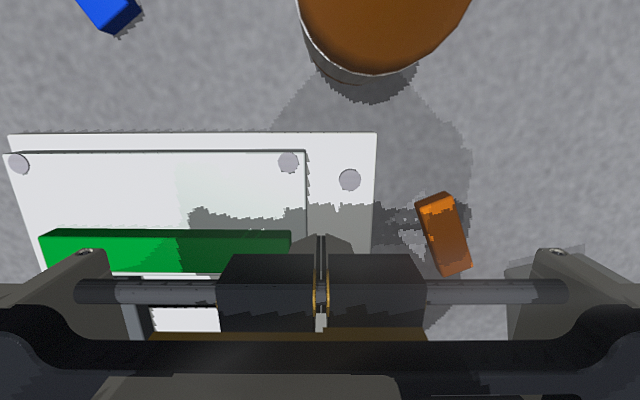

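play_rows([
  [-0.015,0.004,0.004,-0.004,-0.005,0,1],
  [-0.015,0.004,0.004,-0.004,-0.005,0,1],
])

```text
clock: 4.1
position: [0.6856, 0.1095, 0.0332]
ee_rot: [-3.116, 0.391, -0.005]
force: [0.2, -0.7, 0.9]
width: 0.003
```

```bash
python3 - <<'E'
from look import *
look("w5");print(B(observe()["position"]))
plan(W(94,101,31),BY,grip=1,n=1)
E
```

```text
green [169.2 246. ] board [  5.2 104.2] mean [  3.1 106.6] yaw 0.36 [ 28.8 150.1] world [0.6    0.1343]
[ 93.953  101.1626]
clock 4.15 from [0.6853 0.1095 0.0331] jaw yaw 165.69 turn 0.1 tilt 0.16 j7 -0.79 w 0.007 F [-1.   0.7  0.5]
[0.0, 0.001, 0.014, -0.003, -0.005, -0.002, 1]
```

play_rows([
  [0.05,0,-0.03,0,0,0,1],
  [0.02,0,-0.25,0,0,0,1],
  [0,-0.1,-0.25,0,0,0,0.3],
  [-0.25,-0.1,-0.1,0,0,0,0.3],
  [-0.25,-0.1,0,0,0,0,0.3],
])

```text
clock: 4.65
position: [0.6392, 0.1639, 0.1302]
ee_rot: [3.114, -0.407, 0.006]
force: [0.1, 0.7, 0.4]
width: 0.22
```

```bash
python3 - <<'E'
from look import *
print(B(observe()["position"]))
plan(W(0,140,110),BY,grip=.3)
E
```

```text
[ 35.8847 142.5166]
clock 4.65 from [0.6392 0.1639 0.1302] jaw yaw 165.1 turn 0.7 tilt 0.23 j7 -0.87 w 0.22 F [0.1 0.7 0.4]
[-0.24, 0.019, 0.134, 0.001, -0.008, -0.023, 0.3]
```

play_rows([
  [-0.24,0.019,0.1,0,-0.008,-0.02,-0.2],
  [0,0,0.03,0,0,0,-0.2],
  [0,0,0,0,0,0,-0.2],
])

```text
clock: 4.95
position: [0.6007, 0.1762, 0.1134]
ee_rot: [-3.115, 0.38, -0.003]
force: [0.1, -1.0, -0.2]
width: 0.479
```

```bash
python3 - <<'E'
from look import *
look("w6");print(B(observe()["position"]))
plan(W(0,130,33),BY,grip=-.2)
E
```

```text
green [256.7 239.2] board [-62.1 116. ] mean [-62.5 115.2] yaw -153.44 [ 8.5 22.5] world [0.5377 0.1623]
green [320.2 250.2] board [ -4.7 104.3] mean [ -5.1 104.4] yaw -2.07 [28.5 63.5] world [0.5905 0.1368]
green [401.7 247.6] board [ 67.8 107.2] mean [ 69.4 107.5] yaw -7.25 [10.9 23.3] world [0.6614 0.1218]
[ -4.6778 145.0047]
clock 5.0 from [0.6005 0.1763 0.1134] jaw yaw 166.1 turn -0.4 tilt 0.2 j7 -0.9 w 0.52 F [-0.4 -0.2  0.4]
[0.015, 0.051, 0.268, -0.003, -0.001, 0.006, -0.2]
[0.015, 0.051, 0.268, -0.003, -0.001, 0.006, -0.2]
```

View pics/w6.png

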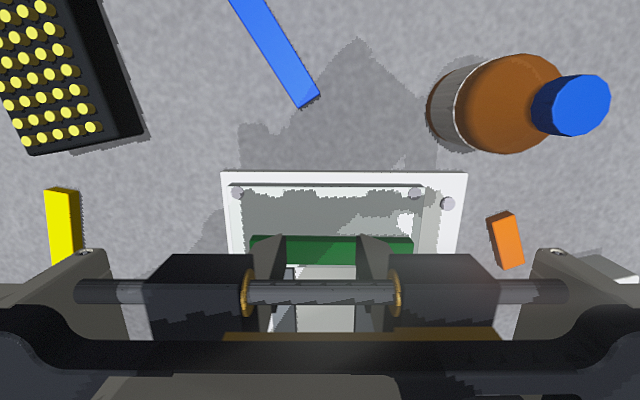

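```bash
python3 - <<'E'
from look import *
im=cv2.imread("pics/w6.png");m=pickle.load(open("pics/w6.pkl","rb"))
mk=masks(im)["green"];mk[:225]=0
ys,xs=np.nonzero(mk)
for r in range(234,250,2):
    x=xs[ys==r]
    if len(x): print(r,x.min(),x.max(),[B(p).round(1) for p in ray(m,[(x.min()-.5,r),(x.max()+.5,r)],.041)])
P=np.array([B(p) for p in ray(m,np.c_[xs,ys],.041)])
print(P.min(0),P.max(0))
E
```

```text
236 253 310 [array([-66.1, 118.4]), array([-13.9, 118.7])]
238 252 409 [array([-67.1, 116.4]), array([ 75.5, 117.2])]
240 250 383 [array([-69.1, 114.4]), array([ 52.1, 115.1])]
242 250 388 [array([-69.2, 112.4]), array([ 56.8, 113.1])]
244 250 413 [array([-69.3, 110.4]), array([ 79.8, 111.2])]
246 250 413 [array([-69.5, 108.3]), array([ 80. , 109.2])]
248 250 412 [array([-69.6, 106.3]), array([ 79.3, 107.1])]
[-69.177  90.1  ] [ 79.576  119.3603]
```

```bash
python3 - <<'E'
from look import *
a=[cv2.resize(cv2.imread(f"pics/{n}.png")[120:300,130:400],None,fx=1.45,fy=1.45) for n in("w4","w5")]
cv2.imwrite("pics/c5.png",np.hstack(a))
E
```

```text
(no output)
```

View pics/c5.png

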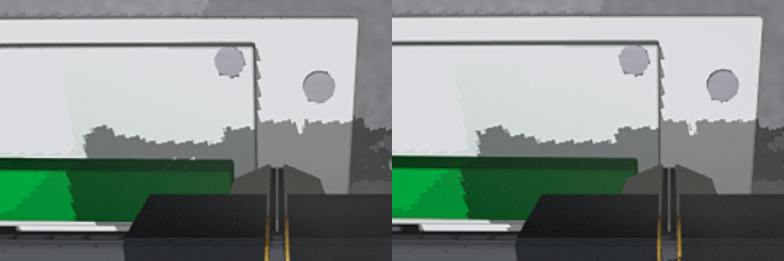

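```bash
python3 - <<'E'
from look import *
plan(W(103,103,90),BY,grip=1,n=4)
E
```

```text
clock 5.0 from [0.6005 0.1763 0.1134] jaw yaw 166.1 turn -0.4 tilt 0.2 j7 -0.9 w 0.52 F [-0.4 -0.2  0.4]
[0.179, 0.071, 0.039, -0.002, -0.0, 0.003, 1]
[0.179, 0.071, 0.039, -0.002, -0.0, 0.003, 1]
[0.179, 0.071, 0.039, -0.002, -0.0, 0.003, 1]
[0.179, 0.07, 0.039, -0.002, -0.0, 0.003, 1]
```

play_rows([
  [0.18,0.07,0,0,0,0.003,1],
  [0.18,0.07,0,0,0,0.003,1],
  [0.18,0.07,0,0,0,0.003,1],
  [0.18,0.07,0.05,0,0,0.003,1],
  [0,0,0.1,0,0,0,1],
])

```text
clock: 5.5
position: [0.7064, 0.1041, 0.0943]
ee_rot: [-3.112, 0.397, -0.015]
force: [1.1, 0.5, -0.7]
width: 0.186
```

```bash
python3 - <<'E'
from look import *
print(B(observe()["position"]))
plan(W(103,101,29),BY,grip=1,n=2)
E
```

```text
[115.7311 101.0964]
clock 5.5 from [0.7064 0.1041 0.0943] jaw yaw 165.47 turn 0.3 tilt 0.61 j7 -0.75 w 0.186 F [ 1.1  0.5 -0.7]
[-0.044, 0.002, 0.217, -0.006, -0.009, -0.005, 1]
[-0.043, 0.001, 0.217, -0.006, -0.009, -0.005, 1]
```

play_rows([
  [-0.045,0,0.2,-0.006,-0.009,-0.005,1],
  [-0.02,0,0.15,-0.006,-0.009,-0.005,1],
  [0,0,0,0,0,0,1],
])

```text
clock: 5.8
position: [0.7, 0.1029, 0.0377]
ee_rot: [3.115, -0.399, -0.001]
force: [-0.8, -0.2, -0.2]
width: 0.008
```

```bash
python3 - <<'E'
from look import *
print(B(observe()["position"]))
plan(W(92,101,29),BY,grip=1,n=2)
E
```

```text
[109.8157  98.397 ]
clock 5.8 from [0.7    0.1029 0.0377] jaw yaw 165.39 turn 0.4 tilt 0.07 j7 -0.77 w 0.008 F [-0.8 -0.2 -0.2]
[-0.059, -0.008, 0.029, 0.001, 0.001, -0.006, 1]
[-0.059, -0.009, 0.029, 0.001, 0.001, -0.006, 1]
```

play_rows([
  [0,-0.01,0.055,0,0,-0.006,1],
  [-0.06,-0.006,0.008,0,0,-0.006,1],
  [-0.035,-0.006,0,0,0,0,1],
  [-0.01,0,0,0,0,0,1],
])

```text
clock: 6.2
position: [0.6868, 0.1108, 0.0302]
ee_rot: [-3.116, 0.391, -0.004]
force: [0.5, 0.5, 0.7]
width: 0.005
```

```bash
cat >> look.py <<'E'
def endx(name,r0,z=.041,cmin=0,cmax=640):
    im=cv2.imread(f"pics/{name}.png");m=pickle.load(open(f"pics/{name}.pkl","rb"))
    mk=masks(im)["green"];mk[:,:cmin]=0;mk[:,cmax:]=0
    for r in r0:
        x=np.nonzero(mk[r])[0]
        if len(x): print("row",r,x.min(),x.max(),[B(p).round(1) for p in ray(m,[(x.min()-.5,r),(x.max()+.5,r)],z)])
E
python3 - <<'E'
from look import *
o=observe();print(B(o["position"]),o["position"][2],o["force"])
look("w7");endx("w5",range(232,252,4));endx("w7",range(232,252,4))
E
```

```text
[ 95.0681 102.8126] 0.030150418105613763 [0.543  0.5315 0.7098]
green [164.9 250.2] board [  4.4 104.4] mean [  2.6 107. ] yaw 0.49 [ 29.2 150.3] world [0.5993 0.1347]
row 232 55 298 [array([-63.8, 115.8]), array([ 80.7, 115.8])]
row 236 47 297 [array([-69.5, 113.2]), array([ 80.1, 113.2])]
row 240 48 297 [array([-69.7, 110.5]), array([ 80. , 110.6])]
row 244 49 290 [array([-69.9, 107.9]), array([ 75.8, 108. ])]
row 248 50 289 [array([-70.1, 105.2]), array([ 75.1, 105.4])]
row 232 59 196 [array([-57.6, 118.8]), array([ 23.2, 118.9])]
row 236 49 295 [array([-64.3, 116.2]), array([ 80. , 116.3])]
row 240 41 295 [array([-69.9, 113.6]), array([ 79.9, 113.8])]
row 244 41 290 [array([-70.8, 111. ]), array([ 76.9, 111.2])]
row 248 43 289 [array([-70.4, 108.4]), array([ 76.2, 108.6])]
```

View pics/w7.png

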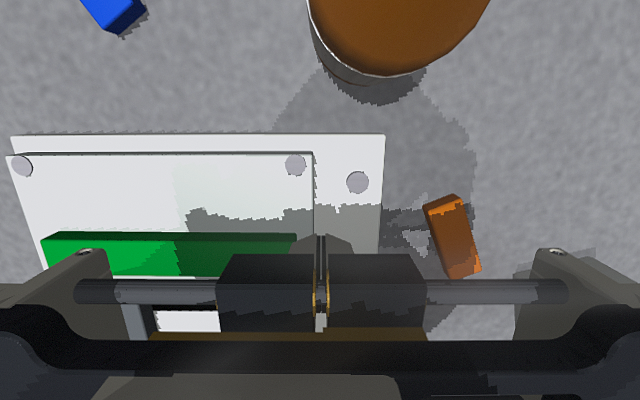

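play_rows([
  [-0.025,0.008,0,0,0,0,1],
  [-0.02,0.005,0,0,0,0,1],
  [-0.01,0,0,0,0,0,1],
])

```text
clock: 6.55
position: [0.6789, 0.1113, 0.0323]
ee_rot: [-3.116, 0.391, -0.009]
force: [-0.6, 0.0, -0.0]
width: 0.007
```

```bash
python3 - <<'E'
from look import *
o=observe();print(B(o["position"]),o["position"][2],o["force"])
look("w8");endx("w8",range(236,248,4))
E
```

```text
[ 87.3013 101.3442] 0.03227718727649251 [-0.637   0.0028 -0.0366]
green [167.9 247.6] board [ -1.3 103.8] mean [ -4.2 106.2] yaw 0.25 [ 29.  150.2] world [0.5936 0.1355]
row 236 47 298 [array([-75. , 113.9]), array([ 73.7, 113.8])]
row 240 46 297 [array([-76.4, 111.3]), array([ 73.1, 111.2])]
row 244 48 290 [array([-76. , 108.6]), array([ 68.9, 108.6])]
```

play_rows([
  [0.06,0,-0.03,0,0,0,1],
  [0.02,0,-0.25,0,0,0,-0.2],
  [0,-0.1,-0.15,0,0,0,-0.2],
  [-0.3,-0.1,0,0,0,0,-0.2],
  [-0.2,-0.02,0,0,0,0,-0.2],
])

```text
clock: 7.1
position: [0.6311, 0.1562, 0.0994]
ee_rot: [-3.113, 0.403, -0.013]
force: [-1.2, 0.5, 0.6]
width: 0.305
```

```bash
python3 - <<'E'
from look import *
print(B(observe()["position"]))
plan(W(-1,135,60),BY,grip=-.2)
E
```

```text
[ 29.9711 133.0577]
clock 7.1 from [0.6311 0.1562 0.0994] jaw yaw 165.24 turn 0.5 tilt 0.5 j7 -0.88 w 0.305 F [-1.2  0.5  0.6]
[-0.104, -0.005, 0.131, -0.003, -0.008, -0.009, -0.2]
[-0.104, -0.006, 0.131, -0.003, -0.008, -0.009, -0.2]
```

play_rows([
  [-0.1,-0.01,0.1,-0.003,-0.008,-0.009,-0.2],
  [-0.05,-0.01,0.1,0,-0.005,-0.009,-0.2],
  [0,0,0,0,0,0,-0.2],
  [0,0,0,0,0,0,-0.2],
])

```text
clock: 7.5
position: [0.61, 0.1682, 0.0723]
ee_rot: [-3.114, 0.382, -0.008]
force: [0.4, -0.6, 0.1]
width: 0.598
```

```bash
python3 - <<'E'
from look import *
print(B(observe()["position"]))
look("w9");endx("w9",range(230,262,3))
plan(W(-1,130,31),BY,grip=-.2)
E
```

```text
[  6.5269 139.4602]
green [316.9 268.5] board [  6.2 107.4] mean [  3.4 105.3] yaw -3.31 [22.8 72.6] world [0.6017 0.1371]
row 251 223 229 [array([-67.7, 120.2]), array([-62.5, 120.2])]
row 254 278 311 [array([-26.4, 117.8]), array([ -0.7, 117.9])]
row 257 278 310 [array([-26.5, 115.2]), array([ -1.5, 115.3])]
row 260 278 331 [array([-26.6, 112.7]), array([ 14.5, 112.8])]
clock 7.55 from [0.61   0.1681 0.0722] jaw yaw 165.98 turn -0.2 tilt 0.35 j7 -0.91 w 0.597 F [ 0.1 -0.6 -0. ]
[-0.052, 0.064, 0.274, -0.009, -0.009, 0.008, -0.2]
```

View pics/w9.png

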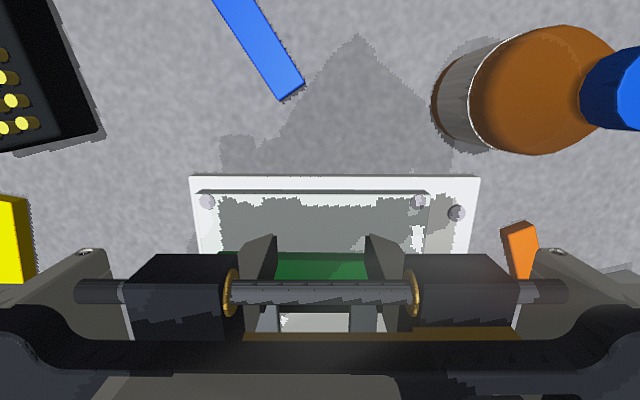

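play_rows([
  [-0.04,0.02,0.15,-0.005,-0.009,0.008,-0.2],
  [-0.01,0.01,0.11,0,0,0,-0.2],
  [0,0,0.01,0,0,0,-0.2],
])

```text
clock: 7.85
position: [0.6064, 0.1646, 0.0335]
ee_rot: [-3.113, 0.395, -0.009]
force: [-0.5, 0.0, -0.5]
width: 0.599
```

```bash
python3 - <<'E'
from look import *
print(B(observe()["position"]))
plan(W(-1,100,31),BY,grip=-.2)
E
```

```text
[  3.9356 135.1566]
clock 7.85 from [0.6064 0.1646 0.0335] jaw yaw 165.53 turn 0.2 tilt 0.38 j7 -0.94 w 0.599 F [-0.5  0.  -0.5]
[-0.032, 0.235, 0.016, -0.009, -0.01, -0.008, -0.2]
```

play_rows([
  [-0.03,0.03,0.012,-0.005,-0.01,-0.008,-0.2],
  [-0.005,0.05,0,0,0,0,-0.2],
  [0,0.05,0,0,0,0,-0.2],
  [0,0.05,0,0,0,0,-0.2],
  [0,0.05,0,0,0,0,-0.2],
])

```text
clock: 8.35
position: [0.5949, 0.1307, 0.0347]
ee_rot: [-3.114, 0.39, -0.006]
force: [0.2, -0.2, -0.4]
width: 0.604
```

```bash
python3 - <<'E'
from look import *
print(B(observe()["position"]))
look("w10");endx("w10",range(230,262,3))
plan(W(-1,67,31),BY,grip=-.2,n=4)
E
```

```text
[ 1.1975 99.4742]
green [302.3 273.8] board [-5.8 87.5] mean [-10.8  84.8] yaw -4.74 [12.8 47. ] world [0.5852 0.1208]
clock 8.4 from [0.5947 0.1287 0.0345] jaw yaw 165.64 turn 0.1 tilt 0.25 j7 -0.9 w 0.6 F [-1.3 -1.   0.2]
[-0.004, 0.051, 0.006, -0.001, -0.002, -0.001, -0.2]
[-0.004, 0.051, 0.006, -0.001, -0.002, -0.001, -0.2]
[-0.004, 0.051, 0.006, -0.001, -0.002, -0.001, -0.2]
[-0.004, 0.051, 0.006, -0.001, -0.002, -0.001, -0.2]
```

View pics/w10.png

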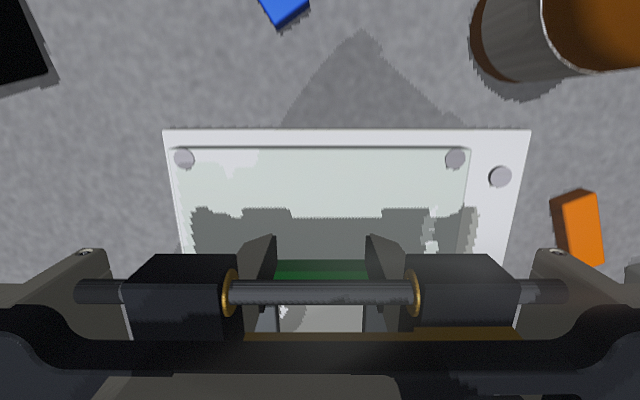

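play_rows([
  [-0.005,0.05,0.01,0,0,0,-0.2],
  [-0.005,0.05,0.01,0,0,0,-0.2],
  [0,0.04,0.003,0,0,0,-0.2],
  [0,0.02,0,0,0,0,-0.2],
  [0,0,0,0,0,0,-0.2],
])

```text
clock: 8.9
position: [0.587, 0.1033, 0.0313]
ee_rot: [-3.114, 0.394, -0.008]
force: [0.3, -0.7, 0.2]
width: 0.601
```

```bash
python3 - <<'E'
from look import *
o=observe();print(B(o["position"]),o["position"][2],o["force"])
m=camera_model("top");im=get_image("top");cv2.imwrite("pics/t1.png",im)
for b in bars(im,m,"green",.041)[1:]: print(B(b[4]),b[2]-180-BY,b[3],b[5])
cv2.imwrite("pics/t1c.png",cv2.resize(im[120:230,250:420],None,fx=4,fy=4,interpolation=cv2.INTER_CUBIC))
E
```

```text
[ 0.2685 70.9397] 0.03130067817497048 [ 0.2512 -0.6584  0.1595]
```

View pics/t1c.png

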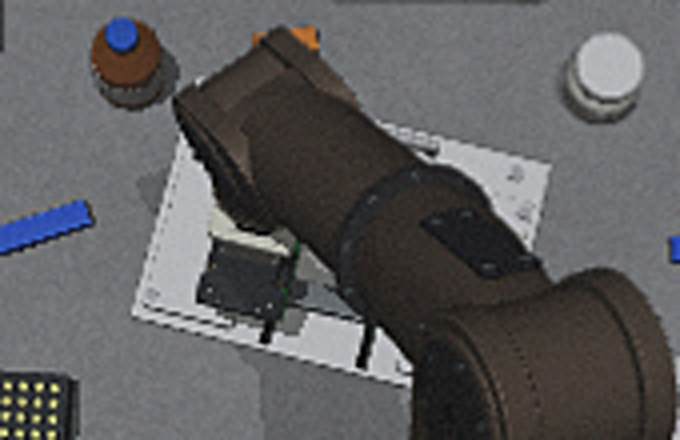

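play_rows([
  [0,0.015,0,0,0,0,-0.2],
  [0,0.008,0,0,0,0,-0.2],
])

```text
clock: 9.15
position: [0.5863, 0.1008, 0.0313]
ee_rot: [-3.114, 0.392, -0.008]
force: [0.5, 0.1, -0.2]
width: 0.604
```

```bash
python3 - <<'E'
from look import *
o=observe();print(B(o["position"]),o["position"][2],o["force"])
E
```

```text
[ 0.1346 68.3512] 0.03131391647810583 [ 0.48    0.0766 -0.249 ]
```

play_rows([
  [0,-0.1,-0.03,0,0,0,-0.2],
  [0,-0.05,-0.25,0,0,0,-0.2],
  [0,0.1,-0.3,0,0,0,-0.2],
  [0,0.3,-0.3,0,0,0,-0.2],
  [0,0.28,-0.3,0,0,0,-0.2],
])

```text
clock: 9.65
position: [0.5676, 0.0463, 0.1933]
ee_rot: [-3.113, 0.371, 0.008]
force: [0.8, -0.8, 0.9]
width: 0.599
```

play_rows([
  [0,0.05,-0.1,0,0,0,1],
  [0,0,0,0,0,0,1],
])

```text
clock: 9.85
position: [0.5684, 0.0366, 0.2152]
ee_rot: [-3.112, 0.377, -0.007]
force: [1.0, -0.3, 0.4]
width: 0.471
```

```bash
python3 - <<'E'
from look import *
o=observe();print(B(o["position"]),o["position"][2],o["force"])
look("w11",(("green",.0405),))
plan(W(105,-98,90),BY,grip=1)
E
```

```text
[-1.3278  1.7037] 0.2152002435704638 [ 1.0435 -0.2742  0.4065]
green [321.3 144.3] board [-1.  44.9] mean [-0.8 45. ] yaw -0.23 [ 23.8 149.4] world [0.5794 0.0783]
green [319.  251.6] board [ -0.8 -93.8] mean [ -2.7 -95.1] yaw -3.87 [28.2 93.5] world [ 0.5454 -0.0561]
clock 9.9 from [0.5683 0.037  0.2142] jaw yaw 166.2 turn -0.5 tilt 0.43 j7 -0.62 w 0.432 F [ 0.6 -0.2 -0.2]
[0.141, 0.136, 0.165, -0.003, -0.001, 0.003, 1]
[0.141, 0.135, 0.165, -0.003, -0.001, 0.003, 1]
[0.141, 0.135, 0.165, -0.003, -0.001, 0.003, 1]
[0.142, 0.134, 0.165, -0.003, -0.001, 0.003, 1]
[0.142, 0.134, 0.165, -0.003, -0.001, 0.003, 1]
```

View pics/w11.png

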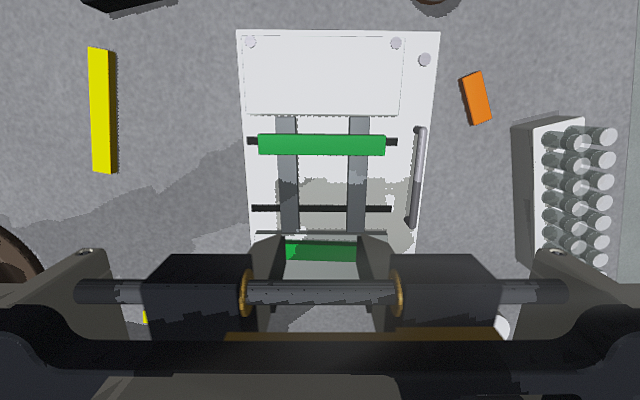

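play_rows([
  [0.15,0.135,0.16,-0.003,0,0.003,1],
  [0.15,0.135,0.16,-0.003,0,0.003,1],
  [0.15,0.135,0.16,-0.003,0,0.003,1],
  [0.15,0.135,0.16,0,0,0.003,1],
  [0.1,0.1,0.1,0,0,0,1],
])

```text
clock: 10.4
position: [0.6509, -0.0688, 0.0962]
ee_rot: [-3.113, 0.36, -0.003]
force: [1.0, -0.3, 0.6]
width: 0.018
```

```bash
python3 - <<'E'
from look import *
o=observe();print(B(o["position"]),o["position"][2],o["force"])
look("w12",(("green",.041),))
plan(W(106,-99,30),BY,grip=1)
E
```

```text
[104.5371 -80.144 ] 0.09621112892178306 [ 0.993  -0.3265  0.6393]
green [177.4  45.7] board [ 2.7 43.2] mean [ 3.3 42.8] yaw -0.09 [ 26.  147.6] world [0.5826 0.0758]
green [207.5 230. ] board [ 10.9 -94.6] mean [ 10.5 -94.4] yaw -1.37 [ 27.4 146.2] world [ 0.5565 -0.0598]
clock 10.45 from [ 0.6508 -0.0725  0.0934] jaw yaw 166.66 turn -0.9 tilt 0.35 j7 -0.49 w 0.008 F [ 0.6 -3.3 -2.1]
[0.002, 0.052, 0.211, -0.006, 0.001, 0.016, 1]
[0.002, 0.052, 0.211, -0.006, 0.001, 0.016, 1]
```

View pics/w12.png

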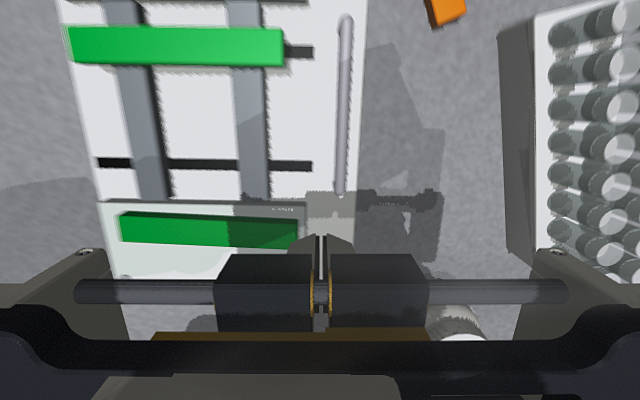

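play_rows([
  [0.02,0.05,0.14,-0.005,0,0.016,1],
  [0.01,0.05,0.13,0,0,0.016,1],
  [0,0.01,0.05,0,0,0,1],
  [0,0,0,0,0,0,1],
])

```text
clock: 10.85
position: [0.6498, -0.0826, 0.0362]
ee_rot: [-3.111, 0.381, 0.016]
force: [0.2, 0.1, -0.1]
width: 0.006
```

```bash
python3 - <<'E'
from look import *
o=observe();print(B(o["position"]),o["position"][2],o["force"])
look("w13",(("green",.041),));endx("w13",range(232,256,4))
plan(W(100,-99,30.5),BY,grip=1)
E
```

```text
[106.8352 -93.7995] 0.03616938916386129 [ 0.2151  0.0578 -0.1191]
green [129.3  10.7] board [11.7 34.3] mean [13.1 34.6] yaw -0.5 [ 10.1 129.3] world [0.5891 0.0649]
green [159.8 246.2] board [  8.9 -93.5] mean [  7.1 -91.4] yaw -0.53 [ 29.3 151.1] world [ 0.5549 -0.0583]
row 232 41 250 [array([-65.7, -82.8]), array([ 64.2, -81.1])]
row 236 41 285 [array([-66.6, -85.5]), array([ 85.1, -83.5])]
row 240 42 285 [array([-66.8, -88.2]), array([ 85. , -86.1])]
row 244 44 284 [array([-66.3, -90.9]), array([ 84.3, -88.8])]
row 248 45 285 [array([-66.5, -93.7]), array([ 84.8, -91.5])]
row 252 46 285 [array([-66.7, -96.5]), array([ 84.8, -94.2])]
clock 10.9 from [ 0.65   -0.0823  0.0368] jaw yaw 166.04 turn -0.3 tilt 0.69 j7 -0.51 w 0.004 F [ 0.   0.2 -0.5]
[-0.046, 0.037, 0.042, -0.012, 0.021, 0.01, 1]
```

View pics/w13.png

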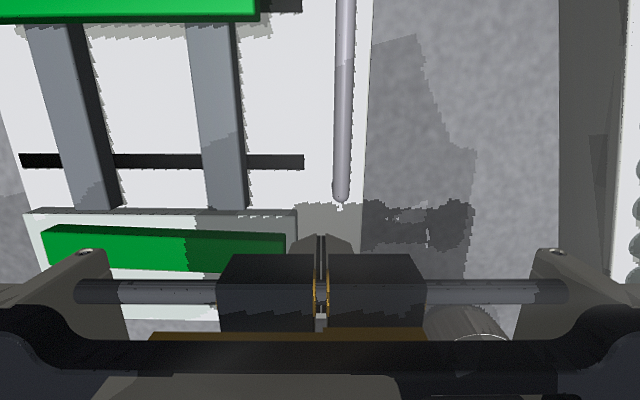

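play_rows([
  [-0.02,0.03,0.04,-0.012,0.015,0.01,1],
  [-0.03,0.01,0.01,0,0,0,1],
  [-0.03,0,0,0,0,0,1],
  [-0.02,0,0,0,0,0,1],
])

```text
clock: 11.3
position: [0.6346, -0.0817, 0.0314]
ee_rot: [-3.117, 0.385, -0.003]
force: [0.4, 1.0, 0.6]
width: 0.005
```

```bash
python3 - <<'E'
from look import *
o=observe();print(B(o["position"]),o["position"][2],o["force"])
look("w14",(("green",.041),));endx("w14",range(232,256,4))
plan(W(88.3,-98,30.5),BY,grip=1)
E
```

```text
[ 91.9448 -96.5903] 0.03143801169299368 [0.4255 0.9881 0.6039]
green [141.3   5.9] board [ 7.9 31.9] mean [ 8.3 32. ] yaw -0.38 [  5.6 133.5] world [0.5848 0.0635]
green [166.4 246.9] board [  2.7 -93.8] mean [ -0.1 -91.3] yaw 0.14 [ 29.1 150.2] world [ 0.5488 -0.057 ]
row 232 49 296 [array([-68.2, -81.9]), array([ 77.3, -81.3])]
row 236 44 298 [array([-72. , -84.5]), array([ 78.4, -83.8])]
row 240 45 296 [array([-72.2, -87.1]), array([ 77.2, -86.4])]
row 244 46 290 [array([-72.4, -89.8]), array([ 73.6, -89. ])]
row 248 47 289 [array([-72.6, -92.4]), array([ 72.9, -91.6])]
row 252 49 287 [array([-72.2, -95.1]), array([ 71.7, -94.3])]
clock 11.35 from [ 0.6343 -0.0816  0.0315] jaw yaw 165.9 turn -0.2 tilt 0.12 j7 -0.53 w 0.004 F [-0.8 -0.2 -0.2]
[-0.022, 0.009, 0.007, -0.003, -0.003, 0.005, 1]
```

play_rows([
  [-0.014,0,0.003,0,0,0.003,1],
  [-0.01,0,0,0,0,0,1],
])

```text
clock: 11.55
position: [0.6312, -0.0807, 0.032]
ee_rot: [-3.116, 0.388, -0.005]
force: [0.6, -0.4, 1.0]
width: 0.007
```

```bash
python3 - <<'E'
from look import *
o=observe();print(B(o["position"]),o["position"][2],o["force"])
look("w15",(("green",.041),));endx("w15",range(236,244,4))
E
```

```text
[ 88.3341 -96.5475] 0.031995865490205236 [ 0.5671 -0.4401  0.9825]
green [144.7   6.2] board [ 6.2 32. ] mean [ 6.2 32.2] yaw -0.41 [  6.  137.3] world [0.5831 0.0641]
green [168.1 247.1] board [ -0.3 -94. ] mean [ -2.9 -91.5] yaw 0.35 [ 29.2 150.4] world [ 0.5458 -0.0564]
row 236 45 299 [array([-75.3, -84.4]), array([ 75.4, -84. ])]
row 240 46 297 [array([-75.5, -87. ]), array([ 74.1, -86.6])]
```

play_rows([
  [0.06,0,-0.03,0,0,0,1],
  [0.02,0,-0.25,0,0,0,-0.2],
  [0,0.1,-0.12,0,0,0,-0.2],
  [-0.25,0.1,0,0,0,0,-0.2],
  [-0.2,0.05,0,0,0,0,-0.2],
])

```text
clock: 12.1
position: [0.573, -0.1039, 0.0951]
ee_rot: [-3.114, 0.386, -0.011]
force: [0.0, 0.3, -0.3]
width: 0.304
```

```bash
python3 - <<'E'
from look import *
o=observe();print(B(o["position"]),o["position"][2],o["force"])
plan(W(0,-136,70),BY,grip=-.2)
E
```

```text
[  37.7035 -133.3381] 0.09506052702336598 [ 0.048   0.3391 -0.2942]
clock 12.1 from [ 0.573  -0.1039  0.0951] jaw yaw 165.85 turn -0.1 tilt 0.46 j7 -0.46 w 0.304 F [ 0.   0.3 -0.3]
[-0.126, 0.009, 0.083, -0.004, -0.007, 0.002, -0.2]
[-0.126, 0.009, 0.083, -0.004, -0.007, 0.002, -0.2]
```

play_rows([
  [-0.126,0.02,0.05,-0.004,-0.007,0.002,-0.2],
  [-0.09,0.01,0.05,0,0,0,-0.2],
  [0,0,0,0,0,0,-0.2],
  [0,0,0,0,0,0,-0.2],
])

```text
clock: 12.5
position: [0.5396, -0.1025, 0.0822]
ee_rot: [-3.117, 0.392, -0.008]
force: [0.4, -0.5, 0.9]
width: 0.592
```

```bash
python3 - <<'E'
from look import *
o=observe();print(B(o["position"]),o["position"][2],o["force"])
look("w16",(("green",.041),))
plan(W(0,-136,31),BY,grip=-.2)
E
```

```text
[   4.9173 -140.2045] 0.08215297486417561 [ 0.4349 -0.5018  0.856 ]
green [313.1 165.1] board [ -0.5 -96. ] mean [ -0.7 -95.8] yaw -1.09 [ 24.6 149.2] world [ 0.5452 -0.0583]
clock 12.55 from [ 0.5396 -0.1024  0.0821] jaw yaw 165.66 turn 0.1 tilt 0.3 j7 -0.48 w 0.599 F [-0.   0.3 -0.2]
[-0.017, -0.014, 0.17, -0.001, -0.005, -0.002, -0.2]
[-0.017, -0.014, 0.17, -0.001, -0.005, -0.002, -0.2]
```

View pics/w16.png

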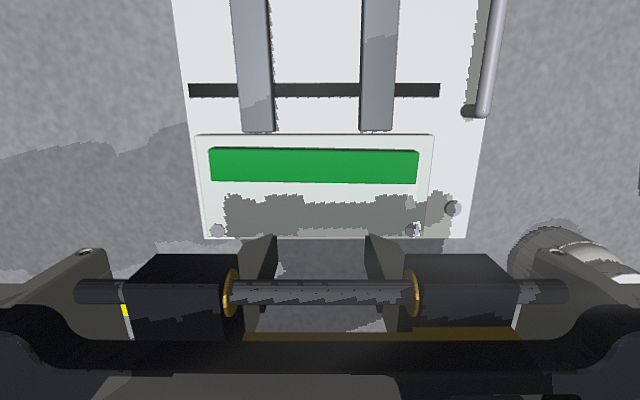

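play_rows([
  [-0.03,-0.02,0.16,0,-0.005,0,-0.2],
  [-0.01,-0.01,0.14,0,0,0,-0.2],
  [0,0,0.02,0,0,0,-0.2],
  [0,0,0,0,0,0,-0.2],
])

```text
clock: 12.95
position: [0.5416, -0.0966, 0.035]
ee_rot: [-3.115, 0.393, -0.014]
force: [-0.5, -0.4, 0.1]
width: 0.602
```

```bash
python3 - <<'E'
from look import *
o=observe();print(B(o["position"]),o["position"][2],o["force"])
plan(W(0,-98,31),BY,grip=-.2)
E
```

```text
[   5.4541 -134.0236] 0.03496109404622998 [-0.4921 -0.363   0.0763]
clock 12.95 from [ 0.5416 -0.0966  0.035 ] jaw yaw 165.63 turn 0.1 tilt 0.53 j7 -0.53 w 0.602 F [-0.5 -0.4  0.1]
[-0.037, -0.24, 0.027, -0.005, -0.018, -0.004, -0.2]
```

play_rows([
  [-0.04,-0.02,0.025,-0.005,-0.018,-0.004,-0.2],
  [-0.01,-0.04,0.005,0,0,0,-0.2],
  [0,-0.05,0,0,0,0,-0.2],
  [0,-0.05,0,0,0,0,-0.2],
  [0,-0.05,0,0,0,0,-0.2],
])

```text
clock: 13.45
position: [0.5446, -0.0627, 0.0329]
ee_rot: [3.117, -0.392, 0.005]
force: [0.0, -0.8, 0.6]
width: 0.602
```

```bash
python3 - <<'E'
from look import *
o=observe();print(B(o["position"]),o["position"][2],o["force"])
look("w17",(("green",.041),))
plan(W(0,-68.3,31),BY,grip=-.2,n=4)
E
```

```text
[  -0.0335 -100.4109] 0.03286143339612584 [ 0.0068 -0.7751  0.5915]
green [322.8   0.4] board [-1.4 30.5] mean [ 0.5 30.7] yaw -0.04 [  1.1 135.9] world [0.5754 0.0645]
green [320.7 216. ] board [ -0.4 -76. ] mean [ -0.6 -75.8] yaw -0.1 [ 27.1 149.6] world [ 0.5502 -0.039 ]
clock 13.5 from [ 0.5451 -0.0608  0.033 ] jaw yaw 165.76 turn -0.0 tilt 0.22 j7 -0.6 w 0.597 F [-0.   0.7  0.6]
[-0.0, -0.05, 0.003, -0.001, -0.002, 0.0, -0.2]
[-0.0, -0.05, 0.003, -0.001, -0.002, 0.0, -0.2]
[-0.0, -0.05, 0.003, -0.001, -0.002, 0.0, -0.2]
[-0.0, -0.05, 0.003, -0.001, -0.002, 0.0, -0.2]
```

play_rows([
  [0,-0.05,0.004,0,0,0,-0.2],
  [0,-0.05,0.004,0,0,0,-0.2],
  [0,-0.04,0.002,0,0,0,-0.2],
  [0,-0.02,0,0,0,0,-0.2],
  [0,-0.005,0,0,0,0,-0.2],
])

```text
clock: 14.0
position: [0.552, -0.034, 0.0317]
ee_rot: [-3.117, 0.387, -0.006]
force: [0.8, -0.7, 0.8]
width: 0.599
```

```bash
python3 - <<'E'
from look import *
o=observe();print(B(o["position"]),o["position"][2],o["force"])
look("w18",(("green",.041),))
plan(W(0,-68.3,31),BY,grip=-.2,n=1)
E
```

```text
[  0.1182 -70.7692] 0.03173519449627022 [ 0.8153 -0.6866  0.8417]
green [319.5  38.4] board [-0.9 43.8] mean [-1.2 44.3] yaw -0.06 [ 25.  149.1] world [0.5792 0.0773]
green [320.2 215.9] board [ -0.5 -46. ] mean [ -0.8 -45.6] yaw 0.09 [ 26.9 148.9] world [ 0.5575 -0.0098]
clock 14.05 from [ 0.552  -0.034   0.0317] jaw yaw 165.83 turn -0.1 tilt 0.24 j7 -0.65 w 0.601 F [-0.3  0.8  0.4]
[-0.001, -0.016, 0.005, -0.003, -0.008, 0.003, -0.2]
```

View pics/w18.png

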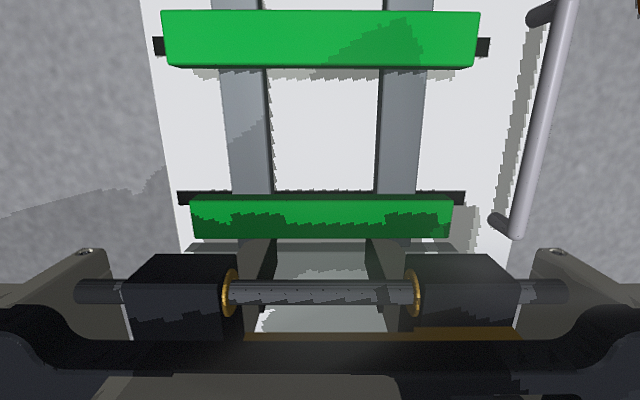

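play_rows([
  [0,-0.013,0,0,0,0,-0.2],
  [0,-0.007,0,0,0,0,-0.2],
])

```text
clock: 14.25
position: [0.5526, -0.0317, 0.0316]
ee_rot: [-3.117, 0.389, -0.006]
force: [-0.3, -1.0, 0.8]
width: 0.599
```

```bash
python3 - <<'E'
from look import *
o=observe();print(B(o["position"]),o["position"][2],o["force"])
E
```

```text
[  0.1332 -68.3902] 0.031636431914959004 [-0.2704 -1.007   0.7969]
```

play_rows([
  [0,0.1,-0.03,0,0,0,-0.2],
  [0,0.05,-0.25,0,0,0,-0.2],
  [0,0,-0.3,0,0,0,-1],
  [0,-0.15,-0.3,0,0,0,-1],
  [0,-0.15,-0.2,0,0,0,-1],
])

```text
clock: 14.75
position: [0.5536, -0.0139, 0.1937]
ee_rot: [3.116, -0.398, -0.012]
force: [0.8, 0.7, -0.6]
width: 0.813
```

play_rows([
  [0,-0.1,0,0,0,0,-1],
  [0,0,0,0,0,0,-1],
  [0,0,0,0,0,0,-1],
])

```text
clock: 15.05
position: [0.5599, 0.004, 0.1979]
ee_rot: [-3.115, 0.394, -0.0]
force: [1.1, -0.9, -0.4]
width: 0.998
```

```bash
python3 - <<'E'
from look import *
o=observe();print(B(o["position"]),o["position"][2],o["force"])
im,m=look("w19",(("green",.0405),))
cv2.imwrite("pics/w19c.png",cv2.resize(im[60:290,220:440],None,fx=2.6,fy=2.6,interpolation=cv2.INTER_NEAREST))
t=get_image("top");cv2.imwrite("pics/t2.png",t)
for b in bars(t,camera_model("top"),"blue",.014): print("blue",b[0],b[4],b[1],b[2],b[3])
E
```

```text
[ -1.5717 -32.0085] 0.19789497609528225 [ 1.1022 -0.8557 -0.3654]
green [321.6 113.9] board [-1.  44.7] mean [-0.9 44.8] yaw -0.15 [ 22.8 149.5] world [0.5793 0.0782]
green [322.8 193.5] board [ -0.5 -44.6] mean [  0.4 -44.5] yaw 0.11 [ 25.7 149.5] world [ 0.5579 -0.0085]
blue [252.3509 178.8377] [0.5853 0.3351] [0.5865 0.3341] 108.75558574229926 [ 25.2195 148.2132]
blue [437.3284 180.0784] [ 0.5849 -0.3469] [ 0.5848 -0.3468] 95.98980178526601 [ 25.3746 149.1325]
```

View pics/w19c.png

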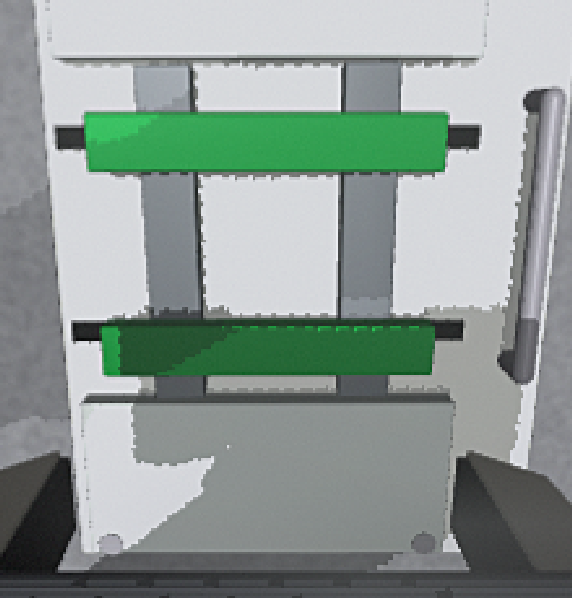

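```bash
python3 - <<'E'
from look import *
im=cv2.imread("pics/w19.png");m=pickle.load(open("pics/w19.pkl","rb"))
g=im.astype(int).mean(2)
print(g[150,270:302].round().astype(int)); print(g[150,345:378].round().astype(int))
def spans(r,a,b,lo=60,hi=165):
    xs=[x for x in range(a,b) if lo<g[r,x]<hi]; sp=np.split(xs,np.where(np.diff(xs)>1)[0]+1)
    s=max(sp,key=len); return s[0],s[-1]
for nm,a,b in(("near",265,303),("far",343,380)):
    C=[]
    for r in list(range(86,102,2))+list(range(132,166,2)):
        s=spans(r,a,b)
        p=[B(q) for q in ray(m,[(s[0]-.5,r),(s[1]+.5,r)],.026)]
        C.append((r,*s,p[0][0],p[1][0],(p[0][1]+p[1][1])/2))
    C=np.array(C);print(nm);print(C[::3].round(1))
    C=C[np.abs(C[:,4]-C[:,3]-24)<2.5]
    f=np.polyfit(C[:,5],(C[:,3]+C[:,4])/2,1);print("x at y0",f[1],"slope deg",np.degrees(f[0]),len(C))
# y ends
for x in(282,363):
  print(x,g[76:106,x].round().astype(int),g[198:216,x].round().astype(int))
E
```

```text
[216 216 217 217 229 157 132 133 132 133 133 134 133 134 134 135 134 135
 135 134 134 135 134 137 145  94  51 113 222 221 216 216]
[216 217 218 220 239  72  85 138 134 134 132 134 131 134 133 134 131 132
 132 129 130 130 131 129 127 125 134 225 220 217 216 217 215]
near
[[ 86.  292.  293.  -33.7 -31.6  73.9]
 [ 92.  271.  272.  -57.  -54.8  67.8]
 [ 98.  286.  292.  -40.8 -33.   61.5]
 [134.  274.  294.  -56.1 -32.   22.5]
 [140.  275.  294.  -55.3 -32.2  15.7]
 [146.  275.  296.  -55.7 -30.1   8.9]
 [152.  275.  295.  -56.  -31.5   1.9]
 [158.  276.  295.  -55.2 -31.7  -5.1]
 [164.  276.  295.  -55.6 -31.9 -12.3]]
x at y0 -43.619129256549364 slope deg -0.8135286839512329 16
far
[[ 86.  353.  373.   32.8  55.8  73.7]
 [ 92.  353.  373.   33.   56.1  67.6]
 [ 98.  352.  373.   32.1  56.4  61.3]
 [134.  352.  371.   33.3  56.3  22.3]
 [140.  350.  371.   31.2  56.6  15.5]
 [146.  350.  371.   31.4  57.    8.7]
 [152.  350.  371.   31.6  57.3   1.7]
 [158.  350.  371.   31.8  57.7  -5.3]
 [164.  351.  370.   33.2  56.9 -12.5]]
x at y0 44.63574463697379 slope deg -0.36856186964961063 25
282 [217 219 218 218 227 181  76 145 149 146 178 170 169 170 169 168 168 169
 168 169 168 167 168 168 159 153 121  90  99 105] [ 55  56  55  56  54  64  57  86  89  87  87  85  87  86  86  75  66 126]
363 [217 218 217 220 216 154  76 116 133 145 143 141 140 142 142 140 140 141
 141 141 142 140 138 140 141 146 120  89  94 102] [ 66  64  65  63  64  59  84  88  86  86  87  84  86  83  74  69  76 133]
```

```bash
python3 - <<'E'
from look import *
plan([.585,-.367,.15],6,step=.048,grip=-.2)
E
```

```text
clock 15.15 from [0.5594 0.0035 0.1973] jaw yaw 165.54 turn 20.5 tilt 0.11 j7 -0.59 w 0.997 F [0.1 0.4 0.2]
[0.098, 0.294, 0.039, -0.0, 0.0, -0.089, -0.2]
[0.085, 0.298, 0.039, -0.0, 0.0, -0.089, -0.2]
[0.071, 0.301, 0.039, -0.0, 0.0, -0.089, -0.2]
[0.058, 0.304, 0.039, -0.0, 0.0, -0.089, -0.2]
[0.044, 0.306, 0.039, -0.0, 0.0, -0.089, -0.2]
[0.03, 0.308, 0.039, -0.0, 0.0, -0.089, -0.2]
[0.017, 0.309, 0.039, -0.0, 0.0, -0.089, -0.2]
[0.003, 0.31, 0.039, -0.0, 0.0, -0.089, -0.2]
```

play_rows([
  [0.1,0.294,0.03,0,0,-0.09,-0.2],
  [0.085,0.298,0.03,0,0,-0.09,-0.2],
  [0.07,0.3,0.03,0,0,-0.09,-0.2],
  [0.058,0.304,0.04,0,0,-0.09,-0.2],
  [0.044,0.306,0.04,0,0,-0.09,-0.2],
])

```text
clock: 15.65
position: [0.5743, -0.2299, 0.1653]
ee_rot: [-3.136, 0.013, 0.013]
force: [1.1, 0.1, 0.2]
width: 0.623
```

```bash
python3 - <<'E'
from look import *
plan([.585,-.367,.15],6,step=.048,grip=-.2)
E
```

```text
clock 15.65 from [ 0.5743 -0.2299  0.1653] jaw yaw 179.53 turn 6.5 tilt 0.58 j7 0.02 w 0.623 F [1.1 0.1 0.2]
[0.027, 0.305, 0.032, -0.004, 0.005, -0.075, -0.2]
[0.015, 0.305, 0.033, -0.004, 0.005, -0.075, -0.2]
[0.003, 0.306, 0.033, -0.004, 0.005, -0.075, -0.2]
```

play_rows([
  [0.027,0.3,0.03,-0.004,0.005,-0.08,-0.2],
  [0.015,0.3,0.03,-0.004,0.005,-0.08,-0.2],
  [0.003,0.2,0.02,-0.004,0.005,-0.06,-0.2],
  [0,0,0,0,0,0,-0.2],
  [0,0,0,0,0,0,-0.2],
])

```text
clock: 16.15
position: [0.5733, -0.369, 0.1413]
ee_rot: [-3.137, -0.142, 0.025]
force: [0.0, 1.1, 0.3]
width: 0.608
```

```bash
python3 - <<'E'
from look import *
print(observe()["position"])
im,m=look("w20",(("blue",.014),("blue",.012)))
plan([.585,-.347,.06],6,step=.048,grip=-.2)
E
```

```text
[ 0.5733 -0.369   0.1413]
blue [337.8 164.1] board [ 110.5 -365.5] mean [ 108.4 -360. ] yaw -69.54 [ 23.8 149. ] world [ 0.5865 -0.3468]
blue [337.8 164.1] board [ 110.7 -365.8] mean [ 108.7 -360.4] yaw -69.54 [ 24. 150.] world [ 0.5866 -0.3472]
clock 16.2 from [ 0.5729 -0.3694  0.1412] jaw yaw 5.15 turn 0.8 tilt 0.95 j7 0.3 w 0.603 F [-0.4 -0.8 -0.3]
[0.051, -0.07, 0.27, -0.001, 0.017, -0.015, -0.2]
[0.05, -0.07, 0.27, -0.001, 0.017, -0.015, -0.2]
```

View pics/w20.png

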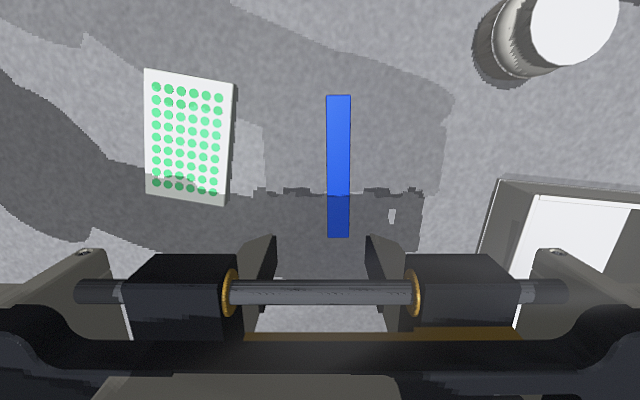

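play_rows([
  [0.05,-0.08,0.25,0,0.017,-0.015,-0.2],
  [0.035,-0.06,0.25,0,0.017,-0.015,-0.2],
  [0,0,0,0,0,0,-0.2],
  [0,0,0,0,0,0,-0.2],
])

```text
clock: 16.6
position: [0.5836, -0.3431, 0.0659]
ee_rot: [-3.135, -0.17, -0.003]
force: [0.4, -1.3, 0.8]
width: 0.602
```

```bash
python3 - <<'E'
from look import *
plan([.5866,-.347,.004],6.2,n=2,grip=-.2)
E
```

```text
clock 16.6 from [ 0.5836 -0.3431  0.0659] jaw yaw 6.21 turn -0.0 tilt 0.17 j7 0.24 w 0.602 F [ 0.4 -1.3  0.8]
[0.008, 0.015, 0.206, -0.002, -0.002, 0.0, -0.2]
[0.008, 0.014, 0.206, -0.002, -0.002, 0.0, -0.2]
```

play_rows([
  [0.012,0.015,0.19,0,0,0,-0.2],
  [0.008,0.012,0.15,0,0,0,-0.2],
  [0,0,0,0,0,0,-0.2],
])

```text
clock: 16.9
position: [0.5905, -0.3474, 0.0205]
ee_rot: [3.135, 0.171, 0.012]
force: [-0.5, 1.1, 0.7]
width: 0.603
```

```bash
python3 - <<'E'
from look import *
plan([.5866,-.347,.004],6.2,n=1,grip=-.2)
E
```

```text
clock 16.9 from [ 0.5905 -0.3474  0.0205] jaw yaw 6.25 turn -0.1 tilt 0.45 j7 0.22 w 0.603 F [-0.5  1.1  0.7]
[-0.026, -0.006, 0.11, 0.005, -0.015, 0.002, -0.2]
```

play_rows([
  [-0.02,0,0.1,0.005,-0.015,0,-0.2],
  [-0.005,0,0,0,0,0,-0.2],
])

```text
clock: 17.1
position: [0.5883, -0.3485, 0.0083]
ee_rot: [3.135, 0.171, 0.004]
force: [0.3, -1.1, -0.1]
width: 0.599
```

```bash
python3 - <<'E'
from look import *
plan([.5866,-.347,.004],6.2,n=1,grip=-.2)
E
```

```text
clock 17.1 from [ 0.5883 -0.3485  0.0083] jaw yaw 6.24 turn -0.0 tilt 0.18 j7 0.21 w 0.599 F [ 0.3 -1.1 -0.1]
[-0.01, -0.011, 0.029, 0.004, -0.005, 0.002, -0.2]
```

play_rows([
  [-0.008,-0.011,0.032,0.004,-0.005,0,-0.2],
  [0,0,0,0,0,0,1],
  [0,0,0,0,0,0,1],
  [0,0,0,0,0,0,1],
  [0,0,0,0,0,0,1],
], force=20)

```text
clock: 17.6
position: [0.5885, -0.3477, 0.0068]
ee_rot: [3.135, 0.17, 0.005]
force: [-0.2, -0.4, -0.0]
width: 0.301
```

play_rows([
  [0,0,0,0,0,0,1],
  [0,0,0,0,0,0,1],
])

```text
clock: 17.8
position: [0.5884, -0.3478, 0.007]
ee_rot: [3.135, 0.17, 0.005]
force: [-1.4, -0.8, -1.0]
width: 0.257
```

```bash
python3 - <<'E'
from look import *
o=observe();print(o["position"],o["width"],o["width"]*92)
plan([.5866,-.347,.12],6.2,n=3,grip=1)
E
```

```text
[ 0.5884 -0.3478  0.007 ] 0.2571798135825559 23.660542849595146
clock 17.8 from [ 0.5884 -0.3478  0.007 ] jaw yaw 6.21 turn -0.0 tilt 0.24 j7 0.21 w 0.257 F [-1.4 -0.8 -1. ]
[-0.003, -0.002, -0.251, 0.002, -0.002, 0.0, 1]
[-0.003, -0.002, -0.251, 0.002, -0.002, 0.0, 1]
[-0.004, -0.002, -0.251, 0.002, -0.002, 0.0, 1]
```

play_rows([
  [0,0,-0.15,0,0,0,1],
  [0,0,-0.25,0,0,0,1],
  [0,0,-0.25,0,0,0,1],
  [0,0,-0.1,0,0,0,1],
])

```text
clock: 18.2
position: [0.5857, -0.3465, 0.119]
ee_rot: [-3.135, -0.171, 0.005]
force: [1.1, 0.4, -0.2]
width: 0.259
```

```bash
python3 - <<'E'
from look import *
im,m=look("w21",(("blue",.12),))
print(W(44.6,0,120));plan(W(44.6,0,130),BY,step=.04,dth=.04,grip=1)
E
```

```text
blue [320.4 198.7] board [  99.4 -340.1] mean [  97.9 -336. ] yaw -69.39 [24.8 97.8] world [ 0.5819 -0.3195]
blue [320.6 317.9] board [ 127.5 -415. ] mean [ 127.5 -414.8] yaw -162.77 [21.8 24.2] world [ 0.5907 -0.399 ]
[0.6125 0.0236 0.12  ]
clock 18.25 from [ 0.5862 -0.3468  0.1202] jaw yaw 6.24 turn -20.5 tilt 0.12 j7 0.27 w 0.26 F [ 0.7 -0.3  1.2]
[0.044, -0.244, -0.006, -0.0, 0.0, 0.072, 1]
[0.036, -0.245, -0.006, -0.0, 0.0, 0.072, 1]
[0.027, -0.246, -0.006, -0.0, 0.0, 0.072, 1]
[0.018, -0.247, -0.006, -0.0, 0.0, 0.072, 1]
[0.009, -0.247, -0.006, -0.0, 0.0, 0.072, 1]
[0.0, -0.248, -0.006, -0.0, 0.0, 0.072, 1]
[-0.009, -0.247, -0.006, -0.0, 0.0, 0.072, 1]
[-0.017, -0.247, -0.006, -0.0, 0.0, 0.072, 1]
[-0.026, -0.246, -0.006, -0.0, 0.0, 0.072, 1]
[-0.035, -0.245, -0.007, -0.0, 0.0, 0.072, 1]
```

View pics/w21.png

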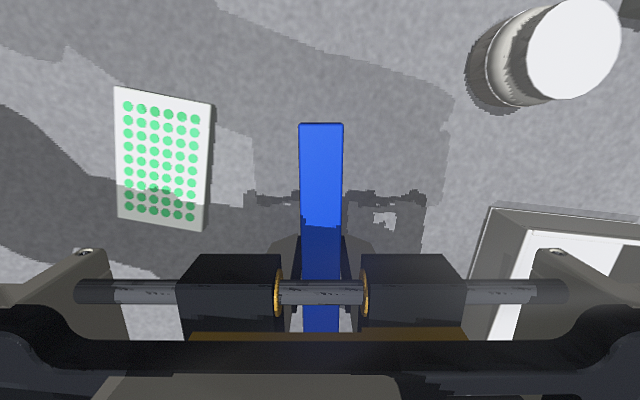

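```bash
python3 - <<'E'
from look import *
im=cv2.imread("pics/w21.png");m=pickle.load(open("pics/w21.pkl","rb"));mk=masks(im)["blue"]
r=np.nonzero(mk[:,321])[0].min();print(r)
o=observe();p=ray(m,[(321,r-.5)],.120+.007)[0];q=ray(m,[(321,r+2.)],.127)[0]
R=Rn.from_rotvec(o["ee_rot"]).as_matrix();print(R.T@(p-o["position"])*1000,R.T@(q-o["position"])*1000)
E
```

```text
123
[ -1.0022 -77.1468  -6.7112] [ -1.0007 -75.8921  -6.7126]
```

play_rows([
  [0.044,-0.244,-0.006,0,0,0.07,1],
  [0.036,-0.245,-0.006,0,0,0.07,1],
  [0.027,-0.246,-0.006,0,0,0.07,1],
  [0.018,-0.247,-0.006,0,0,0.07,1],
  [0.01,-0.247,-0.006,0,0,0.07,1],
])

```text
clock: 18.75
position: [0.5972, -0.1655, 0.1195]
ee_rot: [3.135, -0.135, -0.009]
force: [0.8, 0.6, 0.1]
width: 0.256
```

```bash
python3 - <<'E'
from look import *
plan(W(44.6,0,130),BY,step=.04,dth=.04,grip=1)
E
```

```text
clock 18.75 from [ 0.5972 -0.1655  0.1195] jaw yaw 175.06 turn -9.3 tilt 0.39 j7 -0.19 w 0.256 F [0.8 0.6 0.1]
[-0.001, -0.253, -0.015, 0.002, 0.002, 0.065, 1]
[-0.01, -0.253, -0.015, 0.002, 0.002, 0.065, 1]
[-0.018, -0.252, -0.014, 0.002, 0.002, 0.065, 1]
[-0.026, -0.252, -0.014, 0.002, 0.002, 0.065, 1]
[-0.034, -0.251, -0.014, 0.002, 0.002, 0.065, 1]
```

play_rows([
  [0,-0.253,-0.015,0.002,0.002,0.065,1],
  [-0.01,-0.253,-0.015,0.002,0.002,0.065,1],
  [-0.018,-0.252,-0.014,0.002,0.002,0.065,1],
  [-0.026,-0.25,-0.014,0,0.002,0.065,1],
  [-0.03,-0.15,-0.014,0,0,0.05,1],
])

```text
clock: 19.25
position: [0.6069, 0.0176, 0.1239]
ee_rot: [3.117, -0.385, -0.014]
force: [-0.4, -0.7, -0.1]
width: 0.256
```

play_rows([
  [0,0,0,0,0,0,1],
  [0,0,0,0,0,0,1],
])

```text
clock: 19.45
position: [0.6058, 0.0226, 0.1221]
ee_rot: [-3.118, 0.375, 0.018]
force: [0.0, -0.4, -0.7]
width: 0.258
```

```bash
python3 - <<'E'
from look import *
print(B(observe()["position"]))
plan(W(44.6,-1,70),BY,n=2,grip=1)
E
```

```text
[38.3211 -2.6317]
clock 19.45 from [0.6058 0.0226 0.1221] jaw yaw 166.27 turn -0.5 tilt 0.65 j7 -0.63 w 0.258 F [ 0.  -0.4 -0.7]
[0.023, -0.005, 0.173, 0.0, 0.011, 0.009, 1]
[0.022, -0.005, 0.174, 0.0, 0.011, 0.009, 1]
```

play_rows([
  [0.025,-0.005,0.15,0,0.011,0.009,1],
  [0.015,-0.005,0.12,0,0.011,0.009,1],
  [0,0,0,0,0,0,1],
  [0,0,0,0,0,0,1],
])

```text
clock: 19.85
position: [0.6111, 0.0168, 0.0785]
ee_rot: [3.113, -0.396, -0.003]
force: [0.4, -0.2, -0.1]
width: 0.262
```

```bash
python3 - <<'E'
from look import *
print(B(observe()["position"]))
look("w22",(("blue",.085),("green",.041)))
plan(W(44.6,-1,50),BY,n=2,grip=1)
E
```

```text
[44.9233 -7.005 ]
blue [320.5 198.8] board [44.3 22. ] mean [44.3 26.2] yaw -90.21 [23.7 94.5] world [0.6176 0.045 ]
blue [320.6 318. ] board [ 44.1 -55.5] mean [ 44.1 -55.4] yaw -2.66 [21.2 23.5] world [ 0.5983 -0.0301]
green [224.  154.6] board [-23.3  45.5] mean [-22.9  45.6] yaw -0.11 [ 24.4 104.2] world [0.5579 0.0844]
green [352.9 154.6] board [66.8 45.2] mean [66.8 45.3] yaw -90.9 [14. 23.] world [0.6452 0.0619]
green [203.5 256.2] board [-38.7 -31.2] mean [-48.2 -34.4] yaw 11.66 [25.3 82.4] world [0.5241 0.0139]
clock 19.9 from [0.611  0.0165 0.0785] jaw yaw 165.49 turn 0.3 tilt 0.25 j7 -0.67 w 0.263 F [-0.5 -0.  -0.4]
[-0.001, -0.021, 0.095, 0.004, 0.002, -0.004, 1]
[-0.001, -0.021, 0.095, 0.004, 0.002, -0.004, 1]
```

View pics/w22.png

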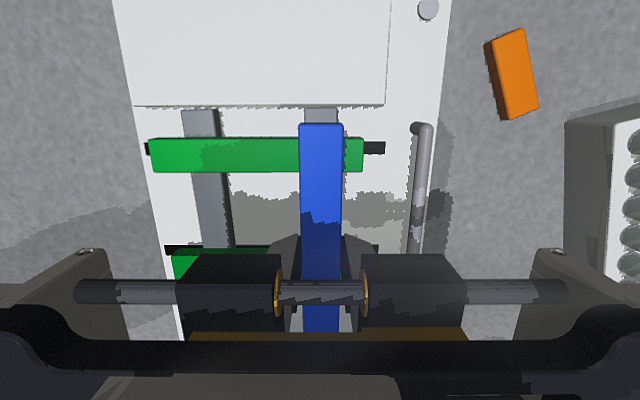

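play_rows([
  [0,-0.03,0.09,0.004,0.002,-0.004,1],
  [0,-0.02,0.07,0.004,0.002,-0.004,1],
  [0,0,0,0,0,0,1],
])

```text
clock: 20.2
position: [0.6139, 0.0231, 0.0541]
ee_rot: [-3.117, 0.392, -0.004]
force: [-0.4, 0.2, -0.6]
width: 0.256
```

```bash
python3 - <<'E'
from look import *
print(B(observe()["position"]))
plan(W(44.6,-1,47.5),BY,n=1,grip=1)
E
```

```text
[46.0385 -0.1235]
clock 20.2 from [0.6139 0.0231 0.0541] jaw yaw 165.65 turn 0.1 tilt 0.16 j7 -0.69 w 0.256 F [-0.4  0.2 -0.6]
[-0.01, 0.006, 0.044, -0.002, -0.005, -0.003, 1]
```

play_rows([
  [-0.01,0.006,0.035,0,-0.005,-0.003,1],
  [0,0,0.005,0,0,0,1],
  [0,0,0,0,0,0,1],
])

```text
clock: 20.5
position: [0.612, 0.023, 0.0475]
ee_rot: [-3.117, 0.388, 0.0]
force: [0.1, 1.2, -0.9]
width: 0.259
```

```bash
python3 - <<'E'
from look import *
print(B(observe()["position"]))
plan(W(44.6,-1,47.5),BY,n=1,grip=1)
E
```

```text
[44.2766 -0.6809]
clock 20.5 from [0.612  0.023  0.0475] jaw yaw 165.79 turn -0.0 tilt 0.05 j7 -0.69 w 0.259 F [ 0.1  1.2 -0.9]
[0.002, 0.002, 0.0, -0.002, 0.001, 0.001, 1]
```

play_rows([
  [0,0,0.002,0,0,0,1],
  [0,0,0,0,0,0,0.1],
  [0,0,0,0,0,0,0.1],
  [0,0,0,0,0,0,0.1],
  [0,0,-0.02,0,0,0,0.1],
])

```text
clock: 21.0
position: [0.6126, 0.023, 0.0511]
ee_rot: [-3.117, 0.389, -0.002]
force: [-0.4, 0.4, 0.8]
width: 0.449
```

play_rows([
  [0,0,-0.1,0,0,0,0.1],
  [0,0,-0.3,0,0,0,-0.2],
  [0,0,-0.3,0,0,0,-0.2],
  [0,0.05,-0.3,0,0,0,-0.2],
  [0,0,0,0,0,0,-0.2],
])

```text
clock: 21.5
position: [0.6102, 0.0164, 0.2109]
ee_rot: [-3.116, 0.386, -0.001]
force: [1.4, 0.1, 0.0]
width: 0.604
```

```bash
python3 - <<'E'
from look import *
print(B(observe()["position"]),observe()["position"])
im,m=look("w23",(("blue",.054),("green",.0405)))
cv2.imwrite("pics/w23c.png",cv2.resize(im[40:290,180:440],None,fx=2.3,fy=2.3))
E
```

```text
[44.0994 -7.564 ] [0.6102 0.0164 0.2109]
blue [320.5 170.5] board [43.5  0.8] mean [43.4  5.9] yaw -89.96 [ 23.4 147.4] world [0.6116 0.0246]
green [263.  135.7] board [-22.9  45.1] mean [-22.4  45. ] yaw -0.55 [ 23.6 106.3] world [0.5583 0.084 ]
green [339.3 135.9] board [65.  44.8] mean [64.8 45. ] yaw -91.87 [17.3 22.5] world [0.6433 0.062 ]
green [267.9 208.5] board [-22.4 -44.3] mean [-21.6 -43.6] yaw 0.23 [ 26.4 106.1] world [ 0.5367 -0.0028]
green [337.8 208.6] board [ 65.3 -43.4] mean [ 65.  -43.5] yaw -90.31 [17.4 25.2] world [ 0.6219 -0.0235]
```

View pics/w23c.png

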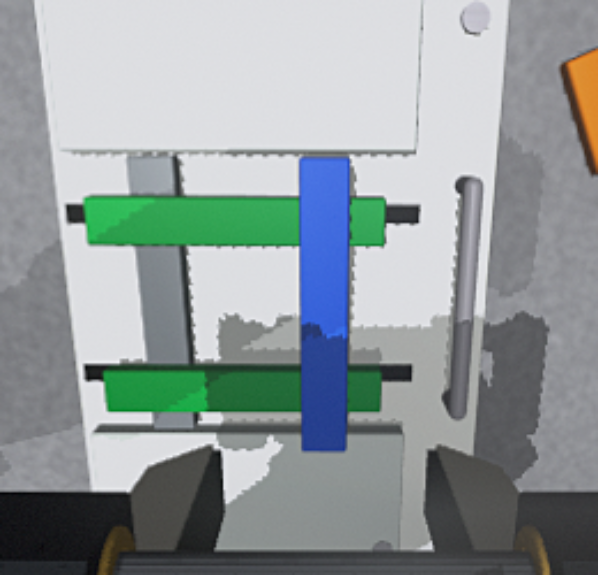

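```bash
python3 - <<'E'
from look import *
print("cap",ray(camera_model("top"),[(281.5,128.5)],.13))
print("tipbox",ray(camera_model("top"),[(251,225)],.046))
plan([.58,.32,.17],18.8,step=.048,dth=.1,grip=-.2)
E
```

```text
cap [[0.7407 0.222  0.13  ]]
tipbox [[0.4111 0.3298 0.046 ]]
clock 21.55 from [0.609  0.0167 0.2082] jaw yaw 165.92 turn 32.9 tilt 0.16 j7 -0.58 w 0.596 F [ 0.3  0.2 -1. ]
[-0.097, -0.273, 0.037, -0.001, 0.001, -0.164, -0.2]
[-0.074, -0.28, 0.037, -0.001, 0.001, -0.164, -0.2]
[-0.051, -0.286, 0.037, -0.001, 0.001, -0.164, -0.2]
[-0.027, -0.289, 0.037, -0.001, 0.001, -0.164, -0.2]
[-0.004, -0.29, 0.037, -0.001, 0.001, -0.164, -0.2]
[0.02, -0.289, 0.037, -0.001, 0.001, -0.164, -0.2]
[0.044, -0.287, 0.036, -0.001, 0.001, -0.164, -0.2]
```

play_rows([
  [-0.1,-0.273,0.03,0,0,-0.165,-0.2],
  [-0.075,-0.28,0.03,0,0,-0.165,-0.2],
  [-0.05,-0.286,0.03,0,0,-0.165,-0.2],
  [-0.027,-0.29,0.03,0,0,-0.165,-0.2],
  [-0.004,-0.29,0.03,0,0,-0.165,-0.2],
])

```text
clock: 22.05
position: [0.5886, 0.2295, 0.1852]
ee_rot: [3.127, 0.258, -0.001]
force: [1.2, -0.5, 0.4]
width: 0.603
```

```bash
python3 - <<'E'
from look import *
plan([.58,.31,.15],18.8,step=.048,dth=.1,grip=-.2)
E
```

```text
clock 22.05 from [0.5886 0.2295 0.1852] jaw yaw 9.45 turn 9.4 tilt 0.26 j7 -0.59 w 0.603 F [ 1.2 -0.5  0.4]
[0.016, -0.27, 0.116, 0.004, 0.002, -0.163, -0.2]
[0.038, -0.268, 0.117, 0.004, 0.002, -0.163, -0.2]
```

play_rows([
  [0.016,-0.27,0.1,0,0,-0.15,-0.2],
  [0.03,-0.2,0.1,0,0,-0.12,-0.2],
  [0,0,0,0,0,0,-0.2],
  [0,0,0,0,0,0,-0.2],
])

```text
clock: 22.45
position: [0.5752, 0.3108, 0.1518]
ee_rot: [3.101, 0.499, -0.01]
force: [0.8, -1.1, -0.2]
width: 0.6
```

```bash
python3 - <<'E'
from look import *
print(observe()["position"])
im,m=look("w24",(("blue",.014),))
plan([.586,.335,.06],18.8,step=.048,dth=.1,grip=-.2)
E
```

```text
[0.5752 0.3108 0.1518]
blue [340.6 162.9] board [-56.7 297.5] mean [-59.7 301.6] yaw -56.8 [ 23.1 149.2] world [0.5875 0.3369]
clock 22.5 from [0.5749 0.3109 0.1518] jaw yaw 18.3 turn 0.5 tilt 0.39 j7 -0.59 w 0.599 F [-0.4  0.4 -0.9]
[0.063, -0.064, 0.306, -0.001, 0.007, -0.009, -0.2]
[0.062, -0.064, 0.306, -0.001, 0.007, -0.009, -0.2]
```

View pics/w24.png

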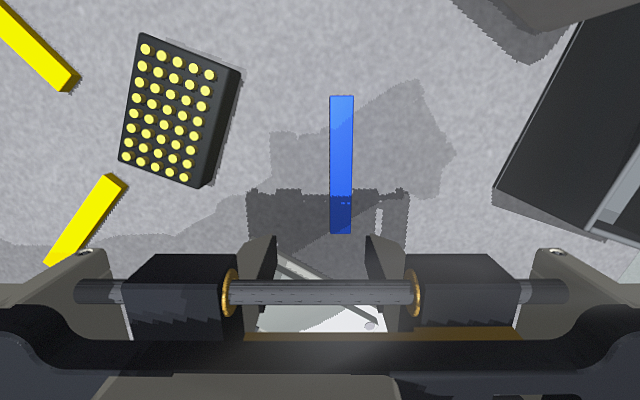

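play_rows([
  [0.065,-0.07,0.27,0,0.007,-0.012,-0.2],
  [0.05,-0.06,0.25,0,0.005,-0.01,-0.2],
  [0,0,0,0,0,0,-0.2],
  [0,0,0,0,0,0,-0.2],
])

```text
clock: 22.9
position: [0.5891, 0.3298, 0.0751]
ee_rot: [3.1, 0.502, 0.006]
force: [-0.2, -0.1, 0.6]
width: 0.601
```

```bash
python3 - <<'E'
from look import *
plan([.5875,.3369,.006],18.9,n=2,grip=-.2)
E
```

```text
clock 22.9 from [0.5891 0.3298 0.0751] jaw yaw 18.4 turn 0.5 tilt 0.24 j7 -0.64 w 0.601 F [-0.2 -0.1  0.6]
[0.002, -0.025, 0.23, 0.002, -0.004, -0.009, -0.2]
[0.002, -0.024, 0.23, 0.002, -0.004, -0.009, -0.2]
```

play_rows([
  [0.002,-0.025,0.22,0,-0.004,-0.009,-0.2],
  [0.002,-0.022,0.19,0,-0.004,-0.009,-0.2],
  [0,0,0,0,0,0,-0.2],
])

```text
clock: 23.2
position: [0.5923, 0.3342, 0.0193]
ee_rot: [3.099, 0.506, 0.012]
force: [-0.0, -0.1, -0.3]
width: 0.604
```

```bash
python3 - <<'E'
from look import *
plan([.5875,.3369,.006],18.9,n=1,grip=-.2)
E
```

```text
clock 23.2 from [0.5923 0.3342 0.0193] jaw yaw 18.55 turn 0.4 tilt 0.45 j7 -0.68 w 0.604 F [-0.  -0.1 -0.3]
[-0.025, -0.028, 0.089, 0.005, -0.015, -0.012, -0.2]
```

play_rows([
  [-0.025,-0.028,0.085,0.005,-0.015,-0.012,-0.2],
  [0,0,0.02,0,0,0,-0.2],
])

```text
clock: 23.4
position: [0.5895, 0.3367, 0.0073]
ee_rot: [-3.099, -0.512, -0.006]
force: [-1.3, -0.6, -0.5]
width: 0.597
```

```bash
python3 - <<'E'
from look import *
plan([.5875,.3369,.006],18.9,n=1,grip=-.2)
E
```

```text
clock 23.4 from [0.5895 0.3367 0.0073] jaw yaw 18.76 turn 0.1 tilt 0.23 j7 -0.68 w 0.597 F [-1.3 -0.6 -0.5]
[-0.013, -0.006, 0.009, -0.001, -0.008, -0.005, -0.2]
```

play_rows([
  [-0.013,-0.006,0.005,0,-0.006,-0.004,-0.2],
  [0,0,0,0,0,0,1],
  [0,0,0,0,0,0,1],
  [0,0,0,0,0,0,1],
  [0,0,0,0,0,0,1],
], force=20)

```text
clock: 23.9
position: [0.5892, 0.3376, 0.0106]
ee_rot: [-3.097, -0.513, -0.009]
force: [0.4, -0.1, -0.3]
width: 0.304
```

play_rows([
  [0,0,0,0,0,0,1],
  [0,0,0,0,0,0,1],
])

```text
clock: 24.1
position: [0.5892, 0.3376, 0.0107]
ee_rot: [-3.097, -0.513, -0.009]
force: [0.6, 0.5, -0.8]
width: 0.253
```

```bash
python3 - <<'E'
from look import *
o=observe();print(o["position"],o["width"]*92)
u=np.array([np.cos(np.radians(108.9)),np.sin(np.radians(108.9))]);print("bar centre along +bar dir from TCP mm",(np.array([.5875,.3369])-o["position"][:2])@u*1000)
E
```

```text
[0.5892 0.3376 0.0107] 23.313015524242477
bar centre along +bar dir from TCP mm -0.12670831816488476
```

play_rows([
  [0,0,0,0,0,0,0.2],
  [0,0,0,0,0,0,0.2],
  [0,0,0.03,0,0,0,0.2],
  [0,0,0,0,0,0,0.2],
])

```text
clock: 24.5
position: [0.5892, 0.3377, 0.0057]
ee_rot: [-3.097, -0.513, -0.009]
force: [0.4, -0.3, 0.1]
width: 0.401
```

```bash
python3 - <<'E'
from look import *
plan([.5885,.3371,.006],None,n=1,grip=.2)
E
```

```text
clock 24.5 from [0.5892 0.3377 0.0057] jaw yaw 18.83 turn 0.0 tilt 0.33 j7 -0.68 w 0.401 F [ 0.4 -0.3  0.1]
[-0.006, 0.002, -0.002, -0.002, -0.011, 0.0, 0.2]
```

play_rows([
  [0,0,0,0,0,0,1],
  [0,0,0,0,0,0,1],
  [0,0,0,0,0,0,1],
  [0,0,0,0,0,0,1],
], force=20)

```text
clock: 24.9
position: [0.5891, 0.3376, 0.0054]
ee_rot: [-3.097, -0.513, -0.008]
force: [-0.0, -0.2, -0.2]
width: 0.262
```

```bash
python3 - <<'E'
from look import *
o=observe();print(o["position"],o["width"]*92)
E
```

```text
[0.5891 0.3376 0.0054] 24.06119196541314
```

play_rows([
  [0,0,-0.15,0,0,0,1],
  [0,0,-0.25,0,0,0,1],
  [0,0,-0.25,0,0,0,1],
  [0,0,-0.1,0,0,0,1],
])

```text
clock: 25.3
position: [0.5865, 0.3357, 0.1175]
ee_rot: [3.098, 0.515, -0.004]
force: [-0.5, 0.3, -0.5]
width: 0.258
```

```bash
python3 - <<'E'
from look import *
im,m=look("w25",(("blue",.12),));mk=masks(im)["blue"]
r=np.nonzero(mk[:,321])[0].min()
o=observe();p=ray(m,[(321,r+1.)],o["position"][2]-.0054+.014)[0]
R=Rn.from_rotvec(o["ee_rot"]).as_matrix();print(r,R.T@(p-o["position"])*1000)
plan(W(-44,0,130),BY,step=.042,dth=.06,grip=1)
E
```

```text
blue [320.4 201.4] board [-72.6 318. ] mean [-74.9 321.3] yaw -56.84 [25.  94.3] world [0.5772 0.3607]
blue [320.5 318. ] board [-30.  252.5] mean [-30.  252.7] yaw -147.98 [21.7 24.3] world [0.6023 0.2867]
128 [ -1.0675 -73.6292  -8.6185]
clock 25.35 from [0.5869 0.3361 0.1187] jaw yaw 18.86 turn -33.1 tilt 0.05 j7 -0.61 w 0.252 F [0.4 0.8 2. ]
[-0.101, 0.17, -0.007, 0.0, 0.0, 0.116, 1]
[-0.091, 0.176, -0.007, 0.0, 0.0, 0.116, 1]
[-0.08, 0.181, -0.007, 0.0, 0.0, 0.116, 1]
[-0.07, 0.185, -0.007, 0.0, 0.0, 0.116, 1]
[-0.059, 0.189, -0.007, 0.0, 0.0, 0.116, 1]
[-0.048, 0.192, -0.007, 0.0, 0.0, 0.116, 1]
[-0.037, 0.194, -0.007, 0.0, 0.0, 0.116, 1]
[-0.025, 0.196, -0.007, 0.0, 0.0, 0.116, 1]
[-0.014, 0.197, -0.007, 0.0, 0.0, 0.116, 1]
[-0.003, 0.198, -0.008, 0.0, 0.0, 0.116, 1]
```

play_rows([
  [-0.1,0.17,-0.007,0,0,0.116,1],
  [-0.09,0.176,-0.007,0,0,0.116,1],
  [-0.08,0.18,-0.007,0,0,0.116,1],
  [-0.07,0.185,-0.007,0,0,0.116,1],
  [-0.06,0.19,-0.007,0,0,0.116,1],
])

```text
clock: 25.85
position: [0.5534, 0.1909, 0.1199]
ee_rot: [-3.139, -0.056, 0.005]
force: [1.0, 0.0, -0.1]
width: 0.26
```

```bash
python3 - <<'E'
from look import *
plan(W(-44,1,125),BY,step=.042,dth=.06,grip=1)
E
```

```text
clock 25.85 from [0.5534 0.1909 0.1199] jaw yaw 2.03 turn -16.3 tilt 0.23 j7 -0.71 w 0.26 F [ 1.   0.  -0.1]
[-0.042, 0.191, -0.007, -0.001, 0.001, 0.114, 1]
[-0.031, 0.193, -0.007, -0.001, 0.001, 0.114, 1]
[-0.02, 0.195, -0.007, -0.001, 0.001, 0.114, 1]
[-0.009, 0.196, -0.007, -0.001, 0.001, 0.114, 1]
[0.002, 0.196, -0.007, -0.001, 0.001, 0.114, 1]
```

play_rows([
  [-0.042,0.19,-0.007,0,0,0.114,1],
  [-0.03,0.193,-0.007,0,0,0.114,1],
  [-0.02,0.195,-0.007,0,0,0.114,1],
  [-0.01,0.19,-0.007,0,0,0.114,1],
  [0,0.11,0,0,0,0.09,1],
])

```text
clock: 26.35
position: [0.5237, 0.0508, 0.1187]
ee_rot: [3.114, -0.396, -0.016]
force: [0.1, -0.0, -1.5]
width: 0.259
```

play_rows([
  [0,0,0,0,0,0,1],
  [0,0,0,0,0,0,1],
])

```text
clock: 26.55
position: [0.5229, 0.0487, 0.1175]
ee_rot: [3.112, -0.402, -0.018]
force: [0.1, 1.1, -0.2]
width: 0.253
```

```bash
python3 - <<'E'
from look import *
print(B(observe()["position"]))
plan(W(-44,1,70),BY,n=2,grip=1)
E
```

```text
[-48.4307   2.2724]
clock 26.55 from [0.5229 0.0487 0.1175] jaw yaw 165.28 turn 0.5 tilt 0.7 j7 -0.73 w 0.253 F [ 0.1  1.1 -0.2]
[0.017, 0.003, 0.158, 0.005, 0.011, -0.008, 1]
[0.016, 0.004, 0.158, 0.005, 0.011, -0.008, 1]
```

play_rows([
  [0.017,0.003,0.13,0.005,0.011,-0.008,1],
  [0.01,0.003,0.1,0.005,0.011,-0.008,1],
  [0,0,0,0,0,0,1],
  [0,0,0,0,0,0,1],
])

```text
clock: 26.95
position: [0.5278, 0.0538, 0.0822]
ee_rot: [-3.115, 0.373, -0.002]
force: [-0.2, 0.9, -0.6]
width: 0.257
```

```bash
python3 - <<'E'
from look import *
print(B(observe()["position"]))
look("w26",(("blue",.087),))
plan(W(-44,1,48),BY,n=2,grip=1)
E
```

```text
[-44.9349   8.3504]
blue [320.5 201.3] board [-45.9  35.4] mean [-46.   39.5] yaw -89.42 [24.3 92.9] world [0.5335 0.0802]
blue [446.8 194. ] board [25.8 40.7] mean [26.4 45.2] yaw -90.41 [23.2 76.1] world [0.6043 0.0677]
blue [320.5 318. ] board [-45.  -41.4] mean [-45.1 -41.2] yaw 1.31 [21.2 24. ] world [0.5155 0.0056]
clock 27.0 from [0.5278 0.0538 0.0823] jaw yaw 166.34 turn -0.6 tilt 0.27 j7 -0.75 w 0.258 F [ 0.5  1.4 -0. ]
[0.003, 0.025, 0.114, -0.005, -0.001, 0.01, 1]
[0.003, 0.025, 0.114, -0.005, -0.001, 0.01, 1]
```

View pics/w26.png

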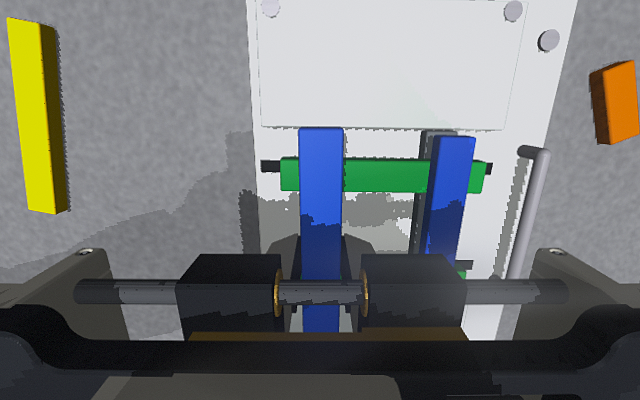

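play_rows([
  [0.003,0.03,0.1,-0.005,0,0.01,1],
  [0.003,0.025,0.08,-0.005,0,0.01,1],
  [0,0,0,0,0,0,1],
])

```text
clock: 27.3
position: [0.5284, 0.0476, 0.0565]
ee_rot: [-3.117, 0.386, -0.006]
force: [0.4, 0.0, -1.3]
width: 0.258
```

```bash
python3 - <<'E'
from look import *
print(B(observe()["position"]))
plan(W(-44,0.8,46),BY,n=1,grip=1)
E
```

```text
[-42.8264   2.569 ]
clock 27.3 from [0.5284 0.0476 0.0565] jaw yaw 165.89 turn -0.1 tilt 0.23 j7 -0.78 w 0.258 F [ 0.4  0.  -1.3]
[-0.008, 0.012, 0.07, -0.003, -0.008, 0.005, 1]
```

play_rows([
  [-0.008,0.01,0.05,-0.003,-0.006,0.005,1],
  [0,0.003,0.01,0,0,0,1],
  [0,0,0,0,0,0,1],
])

```text
clock: 27.6
position: [0.5274, 0.0466, 0.0478]
ee_rot: [-3.117, 0.389, -0.003]
force: [0.0, 0.1, -0.9]
width: 0.254
```

```bash
python3 - <<'E'
from look import *
print(B(observe()["position"]))
plan(W(-44,0.8,46),BY,n=1,grip=1)
E
```

```text
[-43.5699   1.329 ]
clock 27.6 from [0.5274 0.0466 0.0478] jaw yaw 165.77 turn -0.0 tilt 0.1 j7 -0.79 w 0.254 F [ 0.   0.1 -0.9]
[-0.003, 0.004, 0.012, -0.001, -0.003, 0.001, 1]
```

play_rows([
  [-0.003,0.004,0.013,0,-0.003,0,1],
  [0,0,0.002,0,0,0,1],
])

```text
clock: 27.8
position: [0.5271, 0.0463, 0.0459]
ee_rot: [-3.117, 0.389, -0.001]
force: [0.3, -0.7, -0.9]
width: 0.26
```

```bash
python3 - <<'E'
from look import *
print(B(observe()["position"]))
plan(W(-44,0.8,46),BY,n=1,grip=1)
E
```

```text
[-43.7938   0.9177]
clock 27.8 from [0.5271 0.0463 0.0459] jaw yaw 165.77 turn -0.0 tilt 0.06 j7 -0.79 w 0.26 F [ 0.3 -0.7 -0.9]
[-0.001, 0.001, -0.001, -0.002, -0.001, 0.001, 1]
```

Release and rise.

play_rows([
  [0,0,0,0,0,0,0.1],
  [0,0,0,0,0,0,0.1],
  [0,0,0,0,0,0,0.1],
  [0,0,0,0,0,0,0.1],
  [0,0,-0.02,0,0,0,0.1],
])

```text
clock: 28.3
position: [0.5275, 0.0464, 0.0494]
ee_rot: [-3.116, 0.389, -0.002]
force: [0.0, -0.7, -0.3]
width: 0.451
```

play_rows([
  [0,0,-0.1,0,0,0,0.1],
  [0,0,-0.3,0,0,0,-0.2],
  [0.1,0,-0.3,0,0,0,-0.2],
  [0.15,0.05,-0.3,0,0,0,-0.2],
  [0,0,0,0,0,0,-0.2],
])

```text
clock: 28.8
position: [0.5612, 0.0301, 0.2046]
ee_rot: [-3.117, 0.385, 0.002]
force: [0.2, -0.8, -0.2]
width: 0.598
```

play_rows([
  [0,0.1,0,0,0,0,-0.2],
  [0,0,0,0,0,0,-0.2],
  [0,0,0,0,0,0,-0.2],
])

```text
clock: 29.1
position: [0.5564, 0.0138, 0.2043]
ee_rot: [-3.117, 0.386, 0.002]
force: [0.7, 0.8, -0.2]
width: 0.6
```

```bash
python3 - <<'E'
from look import *
print(B(observe()["position"]),observe()["position"])
im,m=look("w27",(("blue",.054),("green",.0405)))
cv2.imwrite("pics/w27c.png",cv2.resize(im[20:290,200:460],None,fx=2.2,fy=2.2))
E
```

```text
[ -7.3657 -23.3323] [0.5564 0.0138 0.2043]
blue [288.  158.3] board [-44.1  -0.1] mean [-44.1   4.9] yaw -89.93 [ 24.4 148.4] world [0.5265 0.0454]
blue [367.7 157.9] board [43.   0.3] mean [43.5  5.6] yaw -90.03 [ 24.7 148.4] world [0.611  0.0243]
green [267.5 121.8] board [-67.1  45. ] mean [-67.1  44.8] yaw -86.36 [16.8 22.5] world [0.5154 0.0947]
green [328.1 122.3] board [-0.3 44.6] mean [-0.2 44.4] yaw -0.37 [23.5 64.4] world [0.58   0.0779]
green [387.9 122.5] board [66.  44.3] mean [65.9 44.4] yaw -89.8 [15.5 22.5] world [0.6442 0.0613]
green [271.9 198.6] board [-66.7 -44.5] mean [-66.7 -44.5] yaw -89.41 [16.1 24.3] world [0.4937 0.0079]
green [327.1 198.5] board [  0.1 -44.9] mean [ -0.4 -44.2] yaw 0.14 [26.5 63.6] world [ 0.5583 -0.0089]
green [382.5 199. ] board [ 66.3 -44. ] mean [ 66.2 -44.5] yaw -88.84 [15.7 24. ] world [ 0.6227 -0.0244]
```

View pics/w27c.png

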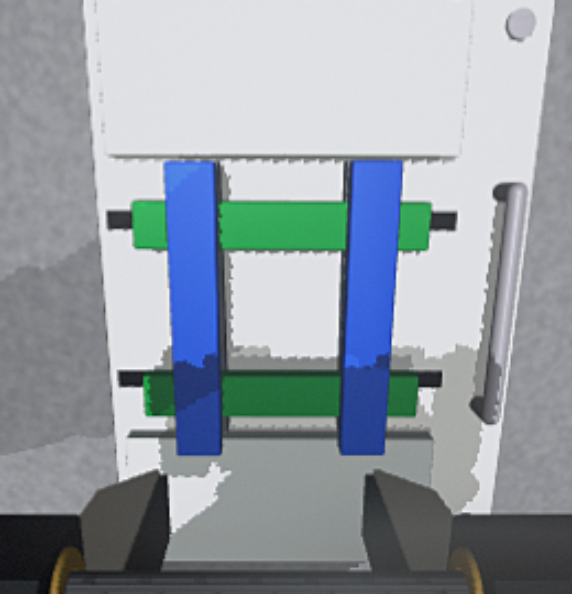

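```bash
python3 - <<'E'
from look import *
im=get_image("scene");cv2.imwrite("pics/s2.png",cv2.resize(im[100:330,80:480],None,fx=2,fy=2))
E
```

```text
(no output)
```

View pics/s2.png

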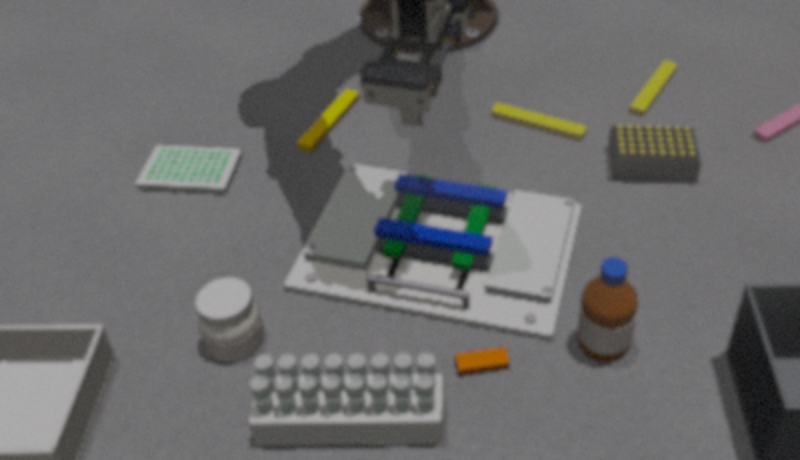

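The scene view shows the tower standing (crop px about 440,220), both blues flat on the greens, the gripper well clear, and the bottle, jar, plate, tip box and look-alikes where they were.

```bash
python3 -c "
from cell import *
print(sign_off())"
```

```text
the job is handed in; nothing more can be done
None
```

The tower is finished and handed in at about 29 s of the 62 s allowed. `sign_off` gave no verdict.

**What I did:** I first pushed each green bar about 6–8 mm along its ledge from its far end, to centre it along the line. Then I pushed it inwards onto the grey bars with two spread fingers, without gripping or lifting it. After that I laid the right blue bar over the far grey bar and the left one over the near grey bar, and backed the gripper away.

**Last checks (wrist camera, board frame, x / y in mm):**

| Bar | Measured centre | Target | Angle error |
|---|---|---|---|
| Green left | about -1 / 44.7 | 0 / 45 | under 0.5° |
| Green right | about -0.5 / -45 | 0 / -45 | under 0.5° |
| Blue near | -44.1 / 0 | grey near bar at x about -44 | under 0.1° |
| Blue far | 43.0–43.8 / 0.5 | grey far bar at x about 44.6 | under 0.1° |

The scene camera shows everything else in its place and nothing touched.

**What failed or disagreed:**
- **First end push:** it stopped short of the left green bar because the fingertips taper, so I repeated it further in and checked by camera.
- **Second blue grasp:** the gripper rode up to a shallow hold, so I re-gripped lower before lifting.
- **Scene camera:** its initial positions were 12–16 mm off the top view in x. The wrist view agreed with the top view, so I used those two.
- **Grey bars:** I did not measure them again after the blues covered them.

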